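# Turn the rasp plate over and lock it with the pull knob

### The arm

A 6-joint arm with a two-finger parallel gripper is mounted at the origin on the work surface. World frame = base frame: x ahead of the robot, y to its left, z up, the work surface at z = 0. Lengths are in mm, angles in rad, forces in N, time in s.
With the tool pointing down it reaches from about 300 to 775 mm from the base axis. Payload 14.6 kg.
Tool frame: the origin (TCP) lies midway between the tips of the shut fingers; the grasp point (between the pads) lies 19 mm behind it; z points along the fingers, y is the direction in which the jaws open and shut (so a half turn about z gives the same grasp; the last joint's range is limited). The gripper opens to 94 mm and grips with 3 to 60 N. Pads are 16 mm wide; open, the fingers measure 119 mm over their backs; the gripper's body (75 mm by 177 mm) begins 78 mm behind the grasp point.
Start: joints at [-1.301, 0.3, 1.521, -0, 1.321, -0.067], TCP at [181.75, -519.092, 205.446] pointing down, gripper open.
Joint ranges: [-3.03, 3.03], [-0.79, 2.21], [0.23, 2.52], [-1.04, 4.18], [0, 3.07], [-2.55, 2.55]. Speed limits (rad/s): [2.22, 2.22, 2.57, 3.14, 3.14, 3.14].

### API

Orientations are given as [roll, pitch, yaw] about the fixed x, y, z axes, in that order (R = Rz(yaw) Ry(pitch) Rx(roll)).
In Python, from cell import manip gives the robot as it stands.
- The arm moves only by the tool play_rows, never from a script. Its argument "commands" is a list of rows, each an object of numbers: "x", "y", "z": the shift along the tool's x, y, z in m; "wx", "wy", "wz": the turn, a rotation vector about the tool's x, y, z in degrees; "grip": the opening, from 0 (shut) to 1 (fully open). In form: [{"x": .., "y": .., "z": .., "wx": .., "wy": .., "wz": .., "grip": ..}, ...]. A call has 1 to 20 rows; each row shifts and turns the commanded pose from where the row before left it, along the tool's axes as they then stand; what a row does not reach is not made up. A row lasts 1/8 s, in which the tool goes at most 62.5 mm and 10.7 degrees, less where a joint would pass 70% of its speed; a pose out of reach is approached as far as the arm can. A call is refused whole if a number of a shift passes 0.0625 or a number of a turn 10.7, either way. A call with a gripper value outside its range is refused whole. The fingers move at their own pace and stop on an object; "squeeze" is the grip in N (left out, the last holds). Time passes only in rows, so rows that do not move let the fingers close. It gives the time, the measured TCP pose, the force and the opening at its end, in the units of the state.
- manip.read_state(): the state, without advancing time (a new reading comes with each control period).
- manip.camera(name): name is "scene" or "top"; returns (picture, depth): 384x512x3 uint8, red, green, blue; 384x512 float32, mm along the optical axis (not along the pixel's ray), 0 where there is no reading.
- manip.camera_info(name): a dict with "intrinsics" (3x3 intrinsics, pixels), "camera_from_world" (4x4, takes a point from world to camera coordinates). Camera axes: x right, y up, looking along -z (the intrinsics and any distortion apply to the point x, -y, -z); pixel columns grow to the right and rows downward; lengths in mm; the calibration is good to about 2 mm. A picture is of the moment at which its call begins. camera_info takes no time and is no camera call.
- manip.sign_off(): hands the job in, once; it reports no verdict.
The state is a dict: "clock": time; "joints": joint angles; "qd": joint speeds; "effort": joint torques, N m; "eef_pos": TCP position; "eef_rot": TCP orientation; "wrist_force": force on the tool from outside, world axes, zero at the start; "moment": the same for the moment, N m; "finger_gap": finger opening in mm.
Only numpy, scipy, OpenCV 4.12 (cv2) and the standard library are available. Lean on these libraries where they do the work, as an engineer would, in place of code of your own. Each camera call takes 0.05 s, during which the arm holds its last target.

### The job

The rasp plate on the stand has its ribbed side out and I need the smooth side. Pull the stand's bolt knob out until it clicks and stays, take the plate off its two pins, turn it back to front with the tab still up, seat it back on the pins against the collars, and then push the knob fully home to lock it. Don't disturb the lantern, mug, insulator or hoof pick, and let go of everything when you are done.

Things in the scene. Friction and masses are not known exactly. Their poses are not given: they have to be found in the camera images.
- stand: Fixed steel stand. Origin: bench level, under the middle of its crossbar; front is -x (plate comes off to -x), z up, knob at the +y end. Base slab 16 high, x -80..50, y -115..185 mm. Crossbar 12 thick (x), 160 long (y), 26 high, centred at z 111.5, on posts at y +-70. Bolt housing block x -49..-19, y 98..128, top z 110 mm.
- pin_a (a point): On the axis of the stand's -y pin, where the middle of a seated plate's thickness lies: stand frame (-20, -45, 111.5) mm; axes as the stand. Level steel pin, 10 mm diameter, round nose, pointing to the stand's -x, nose end at x -32; a 20 mm diameter collar (face at x -14) stops the plate.
- pin_b (a point): The same on the +y pin (stand frame -20, +45, 111.5 mm).
- bolt (a joint): Travel of the bolt and its pull knob along the stand's +y, level, in m: 0 = fully in (locked), 0.025 = out in its detent; hard stops at both. An over-centre spring holds it at either end: about 10 N starts it, easing to nothing at half travel, past which it snaps the rest of the way by itself; let go before half travel it snaps back.
- knob_waist (a point): Middle of the black knob's waist, on the bolt axis; moves with the knob. Axes as the stand; with the knob in at stand (-34, 151, 85) mm. Waist 18 mm diameter, 32 long, along y; 38 mm free between housing and head (63 out). Head 32 mm diameter, 12 thick, from 15 to 27 mm beyond this point to +y. Grip it from above, across x.
- plate: Loose aluminium rasp plate, about 0.45 kg, hanging upright on the pins. Origin: middle of its lower edge. 12 thick (x), 160 wide (y), 90 mm high plus a tab on the top. Own -x face ribbed (1.5 mm ribs), +x face smooth. Same left and right: turned half about the vertical it fits again. Starts with the stand's axes, ends turned half about z. Can stand on its lower edge.
- hole_a (a point): Centre of the plate's own -y hole (y -45, z 60 mm, through, 3 mm wider than the pin), mid thickness. Starts on pin_a, ends on pin_b. Hanging, it rests about 1.5 mm below the pin axis.
- hole_b (a point): Centre of the plate's own +y hole (y 45, z 60 mm), else as hole_a. Starts on pin_b, ends on pin_a.
- smooth_face (a point): Point on the plate's smooth (+x) face, midway across, 60 mm above its lower edge.
- tab (a point): Middle of the top edge of the plate's tab, 130 mm above the plate's origin. The tab is 60 mm wide (y), 40 high, 12 thick (x): grip it across its thickness from above.
- lantern: Bystander: upright black lantern 100 mm in diameter, 220 mm high with its bail; origin under its centre.
- mug: Bystander: white ceramic mug 82 mm in diameter, 95 mm high; origin under its centre.
- insulator: Bystander: green plastic fence insulator 52 mm in diameter, 56 mm high; origin under its centre.
- hoof_pick: Bystander: blue hoof pick lying flat, 160 mm long, 20 mm high; origin below its middle.
- bolt_tip (a point): Free end of the steel bolt (10 mm diameter, axis at stand x -34, z 85 mm), which keeps the plate on; moves with the knob. Locked it is at stand y 64 and overlaps the plate's end by 16 mm, 3 mm in front of its face; out it is at y 89, clear of the plate. A plate not seated against the collars blocks it.
Things that resemble listed ones, but are neither listed nor needed, are in the scene too. There is more than one size of the plate; the job needs the middle-sized.

How it is judged:
By the outcome, as a careful person would: the job done as asked, in the order asked, and still so for the second after the job is handed in, with the robot touching nothing.
It also fails if it takes over 67 s, if anything falls off the work surface, if the arm or the gripper's body presses on something with over 40 N, if the wrist force passes 120 N, or if a joint passes its speed limit or range.

## Working session

There is one attempt and no reset: what is moved stays moved. The work goes in short steps, Python scripts to look and compute and a tool call to move; the robot and the scene stay as the last step left them, time stands still between calls to the robot, and variables do not carry over. Pictures are saved under pics/ and viewed, and the job is handed in when it is done.

Besides the shell and the picture viewer there is one more tool, called after "Call:" by a JSON object that holds its "fn" and its "kwargs", one argument or row to a line. play_rows: Moves the arm, as the interface text tells. Its arguments: {"type":"object","properties":{"commands":{"type":"array"},"squeeze":{"type":"number"}},"required":["commands"]}

```bash
mkdir -p pics; ls; cat > h.py <<'E'
import numpy as np, cv2
from cell import manip
def snap(name,fn):
    p,d=manip.camera(name); cv2.imwrite(f'pics/{fn}.png',p[:,:,::-1]); np.save(f'pics/{fn}.npy',d); return p,d
def pts(name,d):
    i=manip.camera_info(name);K=np.array(i['intrinsics']);T=np.array(i['camera_from_world'])
    v,u=np.mgrid[:384,:512]
    X=(u-K[0,2])/K[0,0]*d;Y=(v-K[1,2])/K[1,1]*d
    P=np.stack([X,-Y,-d,np.ones_like(d)],-1)
    return (P@np.linalg.inv(T).T)[...,:3]
E
python3 - <<'E'
from h import *
for c in('scene','top'):
    p,d=snap(c,c+'0'); i=manip.camera_info(c); print(i)
    cv2.imwrite(f'pics/{c}0b.png',cv2.resize(p[:,:,::-1],(800,600),interpolation=cv2.INTER_CUBIC))
print(manip.read_state())
E
```

```text
pics
{'intrinsics': array([[427.43815043,   0.        , 252.57835241],
       [  0.        , 427.43815043, 183.38948323],
       [  0.        ,   0.        ,   1.        ]]), 'camera_from_world': array([[ 5.78618841e-01,  8.15404394e-01, -1.77738990e-02,
        -4.03505020e+02],
       [-6.58189900e-01,  4.79705599e-01,  5.80231501e-01,
         2.38188797e+02],
       [ 4.81649554e-01, -3.24034278e-01,  8.14257634e-01,
        -1.45522597e+03],
       [ 0.00000000e+00,  0.00000000e+00,  0.00000000e+00,
         1.00000000e+00]])}
{'intrinsics': array([[346.47405006,   0.        , 257.0982374 ],
       [  0.        , 346.47405006, 187.53115549],
       [  0.        ,   0.        ,   1.        ]]), 'camera_from_world': array([[ 2.75254254e-02, -9.99501431e-01,  1.54674086e-02,
         1.00901078e+02],
       [ 9.90997459e-01,  2.93127842e-02,  1.30632297e-01,
        -5.80112474e+02],
       [-1.31020561e-01,  1.17324530e-02,  9.91310225e-01,
        -9.20985904e+02],
       [ 0.00000000e+00,  0.00000000e+00,  0.00000000e+00,
         1.00000000e+00]])}
{'clock': 0.1, 'joints': array([-1.30060743e+00,  3.00416061e-01,  1.52151396e+00, -2.39943781e-05,
        1.32070341e+00, -6.65925769e-02]), 'qd': array([-1.39145253e-03, -2.11098200e-03, -3.07801043e-03,  1.57051067e-05,
       -4.03385267e-05, -2.25732543e-04]), 'effort': array([ 4.76703008e-04, -5.32640076e+01, -3.53286874e+01,  7.09053339e-02,
        2.34634493e-02, -6.70836562e-05]), 'eef_pos': array([ 181.6802625 , -518.87706367,  204.94491482]), 'eef_rot': array([-3.14055263e+00, -4.60668520e-05,  3.36787398e-01]), 'wrist_force': array([-0.25832802, -0.03590645, -0.26816619]), 'moment': array([ 0.00089506, -0.06716414,  0.03746352]), 'finger_gap': 94.3346674690734}
```

View pics/scene0b.png

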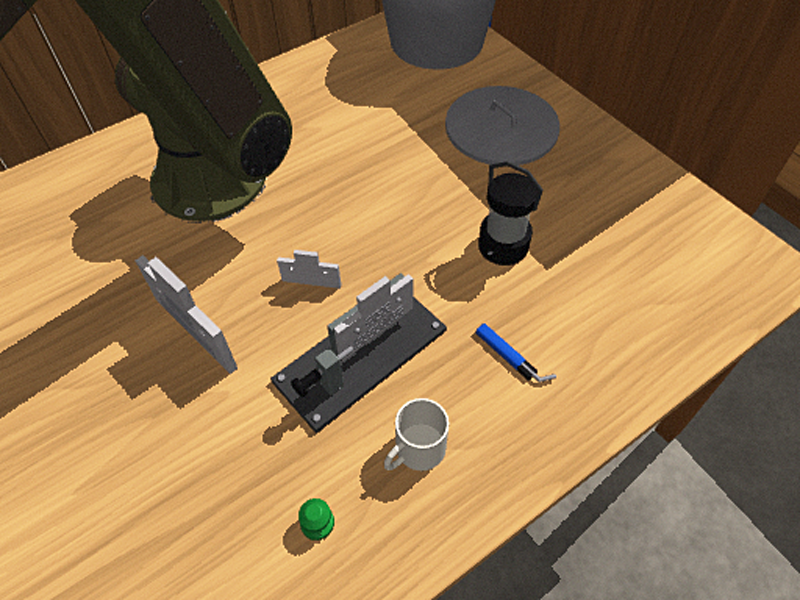

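View pics/top0b.png

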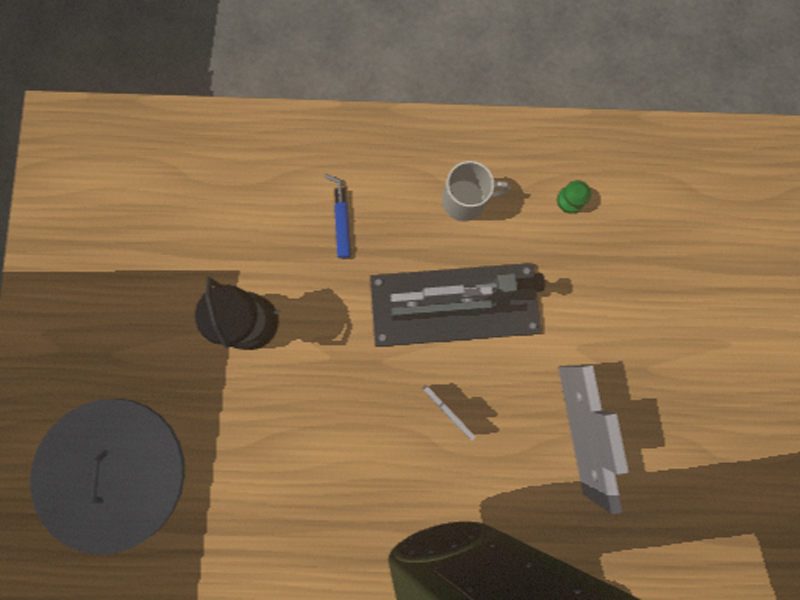

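Scene view: the plate hangs on the stand at about (375,305), ribs facing the camera (world +x). The knob is at (305,383), pointing to world -y. The mug is in front at (420,430). The small and large decoy plates stand free. Next I measure the stand, plate and bystanders.

```bash
cat > m.py <<'E'
from h import *
d={c:np.load(f'pics/{c}0.npy') for c in('scene','top')}
P={c:pts(c,d[c]) for c in d}
I={c:cv2.imread(f'pics/{c}0.png') for c in d}
for c in d:
    p=P[c]; hsv=cv2.cvtColor(I[c],cv2.COLOR_BGR2HSV)
    ok=d[c]>0
    roi=ok&(p[...,0]>430)&(p[...,0]<680)&(p[...,1]>-260)&(p[...,1]<160)
    s=roi&(abs(p[...,2]-16)<4)
    s=s&(hsv[...,1]<90)
    m=cv2.morphologyEx(s.astype(np.uint8),cv2.MORPH_OPEN,np.ones((3,3)))
    q=p[m>0][:,:2].astype(np.float32); r=cv2.minAreaRect(q); print(c,'slab',r,np.median(p[m>0][:,2]), cv2.boxPoints(r).round(1).tolist())
    for lo,hi,n in((105,220,'above105'),(128,220,'above128'),(150,220,'tab'),(165,220,'tabtop')):
        mm=roi&(p[...,2]>lo)&(p[...,2]<hi)&(p[...,1]>-150)
        q=p[mm]; print(c,n,len(q), q.min(0).round(1) if len(q) else'',q.max(0).round(1) if len(q) else'')
        if len(q)>5: print(cv2.minAreaRect(q[:,:2].astype(np.float32)))
    for n,mm in(('blue',(abs(hsv[...,0].astype(int)-112)<12)&(hsv[...,1]>150)),('green',(abs(hsv[...,0].astype(int)-65)<12)&(hsv[...,1]>150))):
        q=p[mm&ok]; print(n,len(q),q.min(0).round(),q.max(0).round())
    q=p[ok&(p[...,2]>70)&(p[...,2]<130)&(p[...,0]>650)&(p[...,0]<900)&(p[...,1]>-250)&(p[...,1]<150)]; print('mug',q.min(0),q.max(0))
    q=p[ok&(p[...,2]>40)&(p[...,2]<230)&(p[...,0]>400)&(p[...,1]>180)&(p[...,1]<420)&(p[...,0]<700)]; print('lantern',q.min(0),q.max(0))
E
python3 m.py
```

```text
scene slab ((564.47607421875, 14.905593872070312), (130.54991149902344, 289.9674987792969), 6.010509490966797) 15.970719225337803 [[484.3999938964844, 152.3000030517578], [514.7000122070312, -136.10000610351562], [644.5999755859375, -122.4000015258789], [614.2000122070312, 165.89999389648438]]
scene above105 1104 [530.2 -71.3 105. ] [608.2 136.3 183.2]
((561.0316772460938, 29.85448455810547), (52.4638671875, 211.94676208496094), 12.896241188049316)
scene above128 578 [550.5 -25.1 128.2] [579.7 136.3 183.2]
((565.1155395507812, 55.55144500732422), (25.38813018798828, 161.88636779785156), 1.6487152576446533)
scene tab 252 [554.7  25.1 150. ] [574.   86.5 183.2]
((565.2766723632812, 55.52783966064453), (15.337784767150879, 61.5501823425293), 6.118587970733643)
scene tabtop 176 [554.7  25.2 165.1] [573.2  86.5 183.2]
((564.6879272460938, 55.446842193603516), (13.961338996887207, 61.543663024902344), 6.405190467834473)
blue 386 [-612. -120. -474.] [ 773. 1366.  161.]
green 478 [ 219. -221.    6.] [794. 404. 239.]
mug [721.74954305 -65.73407939  70.09446546] [802.80462531  46.03457826 100.
[... 640 characters left out ...]
, 6.205825328826904)
top tab 170 [555.5  25.5 150.7] [571.7  86.2 184.8]
((564.3641967773438, 56.013031005859375), (12.05420970916748, 60.171913146972656), 5.941158771514893)
top tabtop 149 [555.7  27.5 165.6] [571.7  86.2 184.8]
((564.3343505859375, 56.46577072143555), (12.023614883422852, 58.85179138183594), 5.8144731521606445)
blue 127 [646. 222.  13.] [744. 243.  21.]Traceback (most recent call last):
  File "m.py", line 18, in <module>
    q=p[mm&ok]; print(n,len(q),q.min(0).round(),q.max(0).round())
                               ~~~~~^^^
    return umr_minimum(a, axis, None, out, keepdims, initial, where)
ValueError: zero-size array to reduction operation minimum which has no identity
```

```bash
cat >> h.py <<'E'
from scipy.spatial.transform import Rotation as Rn
A=np.deg2rad(-174.0); O=np.array([544.5,54.0,0])
RS=Rn.from_euler('z',A).as_matrix()
def s2w(p): return RS@np.array(p,float)+O
def w2s(p): return (np.asarray(p)-O)@RS
def to(p,yaw):
    s=manip.read_state(); R=Rn.from_euler('xyz',s['eef_rot']); T=Rn.from_euler('xyz',[np.pi,0,np.deg2rad(yaw)])
    print('t',s['clock'],'tcp',s['eef_pos'].round(1),'rpy',np.rad2deg(s['eef_rot']).round(2),'F',s['wrist_force'].round(1),'gap',round(s['finger_gap'],1),'J',np.rad2deg(s['joints']).round(1))
    dl=np.asarray(p)-s['eef_pos']
    print(' tool delta now',R.inv().apply(dl).round(1),' in target frame',T.inv().apply(dl).round(1),' rotvec deg',np.rad2deg((R.inv()*T).as_rotvec()).round(2))
E
python3 - <<'E'
from h import *
d={c:np.load(f'pics/{c}0.npy') for c in('scene','top')}
for c in d:
    S=w2s(pts(c,d[c])); ok=d[c]>0
    def st(n,lo,hi):
        m=ok&(S>np.array(lo)).all(-1)&(S<np.array(hi)).all(-1); q=S[m]
        print(c,n,len(q),np.percentile(q,[3,50,97],axis=0).round(1).tolist() if len(q) else '')
    st('tabtop',(-60,-60,170),(10,60,200))
    st('housing top',(-60,90,106),(-5,133,116))
    st('knob',(-70,134,60),(0,230,120))
    st('knob head',(-70,160,60),(0,230,120))
    st('knob hi',(-70,134,90),(0,230,120))
    st('crossbar',(-7,-90,115),(12,90,130))
    W=pts(c,d[c])
    hsv=cv2.cvtColor(cv2.imread(f'pics/{c}0.png'),cv2.COLOR_BGR2HSV)
    k=ok&(W[...,2]>12)&(W[...,0]>250)&(W[...,0]<950)&(abs(W[...,1])<600)&(W[...,2]<250)
    n,l,stt,ce=cv2.connectedComponentsWithStats(k.astype(np.uint8))
    for i in range(1,n):
        if stt[i,4]>60:
            q=W[l==i]; print(c,i,stt[i,4],q.min(0).round(),q.max(0).round())
to(s2w((-34,153,200)),96)
print(s2w((-34,151,85)))
E
```

```text
scene tabtop 149 [[-26.8, -27.9, 170.6], [-22.5, 2.3, 179.1], [-13.8, 30.2, 181.9]]
scene housing top 128 [[-49.6, 101.1, 107.1], [-36.2, 115.0, 110.1], [-20.8, 128.0, 112.8]]
scene knob 165 [[-49.1, 136.7, 81.0], [-38.3, 163.9, 92.7], [-23.8, 178.4, 101.7]]
scene knob head 93 [[-50.2, 161.0, 77.5], [-38.4, 173.2, 93.9], [-22.8, 178.7, 102.2]]
scene knob hi 119 [[-48.6, 136.4, 90.7], [-36.9, 165.4, 94.0], [-23.0, 178.0, 101.9]]
scene crossbar 130 [[-6.0, -76.1, 119.5], [-0.1, 42.0, 124.3], [5.7, 80.6, 127.4]]
scene 1 2456 [250. 328.  12.] [573. 600. 220.]
scene 2 598 [334. -12.  12.] [419.  76.  99.]
scene 3 1324 [ 250. -226.   12.] [ 461. -170.  187.]
scene 4 4901 [ 502. -135.   12.] [643. 175. 183.]
scene 5 348 [646. 212.  12.] [799. 264.  21.]
scene 6 1092 [722. -71.  12.] [803.  46. 100.]
scene 7 428 [ 745. -221.   12.] [ 793. -171.   60.]
top tabtop 140 [[-25.7, -28.2, 174.9], [-19.7, 0.1, 181.3], [-14.2, 27.6, 183.6]]
top housing top 135 [[-48.3, 98.6, 108.1], [-34.0, 112.9, 111.1], [-20.2, 126.6, 114.3]]
top knob 147 [[-46.4, 135.1, 85.0], [-33.0, 161.4, 94.9], [-20.6, 175.8, 
[... 219 characters left out ...]
.2, -0.5, 125.7], [5.8, 75.4, 129.1]]
top 1 759 [720. -68.  12.] [802.  47. 100.]
top 2 390 [644. 214.  12.] [800. 266.  22.]
top 3 314 [ 743. -219.   12.] [ 791. -171.   62.]
top 4 4883 [ 484. -135.   12.] [643. 175. 185.]
top 5 1751 [470. 330.  12.] [570. 433. 224.]
top 6 2174 [ 250. -224.   12.] [ 458. -169.  189.]
top 7 177 [332. -11.  19.] [417.  76.  98.]
top 8 1585 [250. 488.  12.] [377. 600.  28.]
t 0.1 tcp [ 181.7 -518.9  204.9] rpy [-179.94   -0.     19.3 ] F [-0.3 -0.  -0.3] gap 94.3 J [-74.5  17.2  87.2  -0.   75.7  -3.8]
 tool delta now [ 529.6 -264.1    5.2]  in target frame [378.8 454.7   4.9]  rotvec deg [-5.00e-02 -4.00e-02 -7.67e+01]
[594.0975424  -92.61883845  85.        ]
```

Call:
{"fn": "play_rows", "kwargs": {
  "commands": [
    {"z":-0.0075,"wz":-9.6,"grip":0.55},
    {"z":-0.0075,"wz":-9.6,"grip":0.55},
    {"z":-0.0075,"wz":-9.6,"grip":0.55},
    {"z":-0.0075,"wz":-9.6,"grip":0.55},
    {"z":-0.0075,"wz":-9.6,"grip":0.55},
    {"z":-0.0075,"wz":-9.6,"grip":0.55},
    {"z":-0.0075,"wz":-9.6,"grip":0.55},
    {"z":-0.0075,"wz":-9.5,"grip":0.55},
    {"x":0.038,"y":0.0455,"grip":0.55},
    {"x":0.038,"y":0.0455,"grip":0.55},
    {"x":0.038,"y":0.0455,"grip":0.55},
    {"x":0.038,"y":0.0455,"grip":0.55},
    {"x":0.038,"y":0.0455,"grip":0.55},
    {"x":0.038,"y":0.0455,"grip":0.55},
    {"x":0.038,"y":0.0455,"grip":0.55},
    {"x":0.038,"y":0.0455,"grip":0.55},
    {"x":0.038,"y":0.0455,"grip":0.55},
    {"x":0.038,"y":0.0455,"grip":0.55}
  ]
}}

```text
$.commands[0]: bad value
```

```bash
python3 -c "
from h import *
to(s2w((-34,153,66)),96)"
```

```text
t 0.1 tcp [ 181.7 -518.9  204.9] rpy [-179.94   -0.     19.3 ] F [-0.3 -0.  -0.3] gap 94.3 J [-74.5  17.2  87.2  -0.   75.7  -3.8]
 tool delta now [ 529.6 -263.9  139.2]  in target frame [378.8 454.7 138.9]  rotvec deg [-5.00e-02 -4.00e-02 -7.67e+01]
```

Call:
{"fn": "play_rows", "kwargs": {
  "commands": [
    {"x":0,"y":0,"z":-0.0075,"wx":0,"wy":0,"wz":-9.6,"grip":0.55}
  ]
}}

```text
clock: 0.22
eef_pos: [181.6, -518.7, 212.2]
eef_rot: [-3.14, -0.0, 0.507]
wrist_force: [-0.5, 0.5, -0.1]
finger_gap: 87.4
```

Call:
{"fn": "play_rows", "kwargs": {
  "commands": [
    {"x":0,"y":0,"z":-0.0075,"wx":0,"wy":0,"wz":-9.6,"grip":0.55},
    {"x":0,"y":0,"z":-0.0075,"wx":0,"wy":0,"wz":-9.6,"grip":0.55},
    {"x":0,"y":0,"z":-0.0075,"wx":0,"wy":0,"wz":-9.6,"grip":0.55},
    {"x":0,"y":0,"z":-0.0075,"wx":0,"wy":0,"wz":-9.6,"grip":0.55},
    {"x":0,"y":0,"z":-0.0075,"wx":0,"wy":0,"wz":-9.6,"grip":0.55},
    {"x":0,"y":0,"z":-0.0075,"wx":0,"wy":0,"wz":-9.6,"grip":0.55},
    {"x":0,"y":0,"z":-0.0075,"wx":0,"wy":0,"wz":-9.5,"grip":0.55},
    {"x":0.038,"y":0.0455,"z":0,"wx":0,"wy":0,"wz":0,"grip":0.55},
    {"x":0.038,"y":0.0455,"z":0,"wx":0,"wy":0,"wz":0,"grip":0.55},
    {"x":0.038,"y":0.0455,"z":0,"wx":0,"wy":0,"wz":0,"grip":0.55},
    {"x":0.038,"y":0.0455,"z":0,"wx":0,"wy":0,"wz":0,"grip":0.55},
    {"x":0.038,"y":0.0455,"z":0,"wx":0,"wy":0,"wz":0,"grip":0.55},
    {"x":0.038,"y":0.0455,"z":0,"wx":0,"wy":0,"wz":0,"grip":0.55},
    {"x":0.038,"y":0.0455,"z":0,"wx":0,"wy":0,"wz":0,"grip":0.55},
    {"x":0.038,"y":0.0455,"z":0,"wx":0,"wy":0,"wz":0,"grip":0.55},
    {"x":0.038,"y":0.0455,"z":0,"wx":0,"wy":0,"wz":0,"grip":0.55},
    {"x":0.038,"y":0.0455,"z":0,"wx":0,"wy":0,"wz":0,"grip":0.55},
    {"x":0,"y":0,"z":0,"wx":0,"wy":0,"wz":0,"grip":0.55}
  ]
}}

```text
clock: 2.48
eef_pos: [595.9, -90.7, 264.0]
eef_rot: [-3.14, -0.001, 1.679]
wrist_force: [-0.4, -0.7, 0.1]
finger_gap: 51.5
```

```bash
python3 -c "
from h import *
to(s2w((-34,153,66)),96)"
```

```text
t 2.475 tcp [595.9 -90.7 264. ] rpy [-1.799e+02 -5.000e-02  9.622e+01] F [-0.4 -0.7  0.1] gap 51.5 J [-12.1  22.1  72.8   0.   85.2 -18.4]
 tool delta now [ -3.9  -1.7 198. ]  in target frame [ -3.7  -2.  198. ]  rotvec deg [-0.1  -0.05  0.22]
```

Call:
{"fn": "play_rows", "kwargs": {
  "commands": [
    {"x":-0.0037,"y":-0.002,"z":0.04,"wx":0,"wy":0,"wz":0.2,"grip":0.55},
    {"x":0,"y":0,"z":0.05,"wx":0,"wy":0,"wz":0,"grip":0.55},
    {"x":0,"y":0,"z":0.048,"wx":0,"wy":0,"wz":0,"grip":0.55},
    {"x":0,"y":0,"z":0.04,"wx":0,"wy":0,"wz":0,"grip":0.55},
    {"x":0,"y":0,"z":0.02,"wx":0,"wy":0,"wz":0,"grip":0.55},
    {"x":0,"y":0,"z":0,"wx":0,"wy":0,"wz":0,"grip":0.55}
  ]
}}

```text
clock: 3.22
eef_pos: [591.8, -98.1, 66.2]
eef_rot: [-3.139, -0.001, 1.671]
wrist_force: [0.0, 0.4, -0.0]
finger_gap: 51.6
```

```bash
python3 -c "
from h import *
to(s2w((-34,153,66)),96)
for c in('scene','top'):
    p,_=snap(c,c+'1')
    q=p[170:300,150:320] if c=='scene' else p[130:240,230:400]
    cv2.imwrite('pics/%s1c.png'%c,cv2.resize(q[:,:,::-1],None,fx=4,fy=4,interpolation=cv2.INTER_CUBIC))
"
```

```text
t 3.225 tcp [591.8 -98.1  66.2] rpy [-1.7984e+02 -5.0000e-02  9.5750e+01] F [ 0.   0.4 -0. ] gap 51.6 J [-12.9  31.7  86.1  -0.   62.3 -18.7]
 tool delta now [3.2 2.9 0.2]  in target frame [3.2 2.9 0.2]  rotvec deg [-0.16 -0.05 -0.25]
```

View pics/scene1c.png

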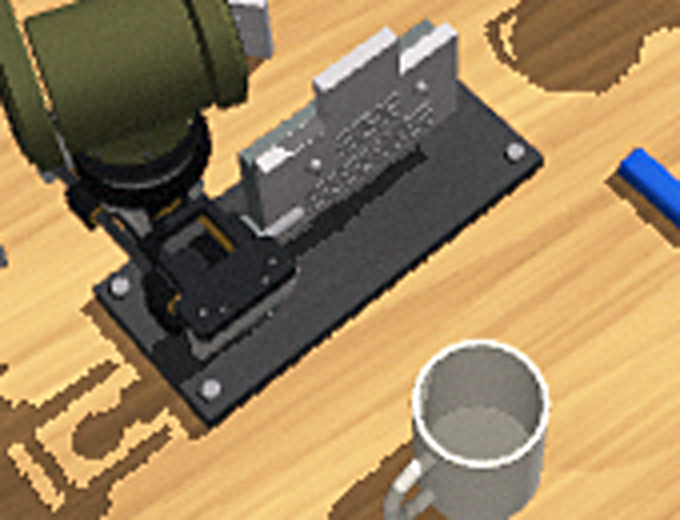

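The gripper straddles the knob at about (200,320) in the crop, and is about 3 mm off in x and y. I correct that and close.

Call:
{"fn": "play_rows", "kwargs": {
  "commands": [
    {"x":0.002,"y":0.003,"z":0,"wx":0,"wy":0,"wz":-0.2,"grip":0.55},
    {"x":0,"y":0,"z":0,"wx":0,"wy":0,"wz":0,"grip":0.4},
    {"x":0,"y":0,"z":0,"wx":0,"wy":0,"wz":0,"grip":0.1},
    {"x":0,"y":0,"z":0,"wx":0,"wy":0,"wz":0,"grip":0.0},
    {"x":0,"y":0,"z":0,"wx":0,"wy":0,"wz":0,"grip":0.0},
    {"x":0,"y":0,"z":0,"wx":0,"wy":0,"wz":0,"grip":0.0}
  ],
  "squeeze": 45
}}

```text
clock: 4.08
eef_pos: [595.0, -95.3, 67.4]
eef_rot: [-3.14, -0.0, 1.675]
wrist_force: [-6.6, -0.5, 3.6]
finger_gap: 17.3
```

```bash
python3 -c "
from h import *
to(s2w((-34,153,66)),96)"
```

```text
t 4.075 tcp [595.  -95.3  67.4] rpy [-1.7988e+02 -1.0000e-02  9.6000e+01] F [-6.6 -0.5  3.6] gap 17.3 J [-12.6  31.9  85.7  -0.   62.6 -18.6]
 tool delta now [ 0.8 -0.6  1.4]  in target frame [ 0.8 -0.6  1.4]  rotvec deg [-0.12 -0.01 -0.  ]
```

Call:
{"fn": "play_rows", "kwargs": {
  "commands": [
    {"x":-0.005,"y":0,"z":0,"wx":0,"wy":0,"wz":0,"grip":0.0},
    {"x":-0.006,"y":0,"z":0,"wx":0,"wy":0,"wz":0,"grip":0.0},
    {"x":-0.006,"y":0,"z":0,"wx":0,"wy":0,"wz":0,"grip":0.0},
    {"x":-0.005,"y":0,"z":0,"wx":0,"wy":0,"wz":0,"grip":0.0},
    {"x":-0.003,"y":0,"z":0,"wx":0,"wy":0,"wz":0,"grip":0.0},
    {"x":0,"y":0,"z":0,"wx":0,"wy":0,"wz":0,"grip":0.0}
  ]
}}

```text
clock: 4.82
eef_pos: [597.6, -120.3, 67.4]
eef_rot: [-3.14, -0.0, 1.675]
wrist_force: [-6.8, -0.6, 3.9]
finger_gap: 16.9
```

```bash
python3 -c "
from h import *
to(s2w((-34,178,66)),96)"
```

```text
t 4.825 tcp [ 597.6 -120.3   67.4] rpy [-1.7989e+02 -2.0000e-02  9.5980e+01] F [-6.8 -0.6  3.9] gap 16.9 J [-14.8  32.7  84.4  -0.   63.  -20.8]
 tool delta now [ 0.9 -0.6  1.4]  in target frame [ 0.9 -0.6  1.4]  rotvec deg [-0.11 -0.03 -0.02]
```

The knob moved 25 mm and the pull force is now about zero. I release and go up.

Call:
{"fn": "play_rows", "kwargs": {
  "commands": [
    {"x":0,"y":0,"z":0,"wx":0,"wy":0,"wz":0,"grip":0.55},
    {"x":0,"y":0,"z":0,"wx":0,"wy":0,"wz":0,"grip":0.55},
    {"x":0,"y":0,"z":0,"wx":0,"wy":0,"wz":0,"grip":0.55},
    {"x":0,"y":0,"z":-0.03,"wx":0,"wy":0,"wz":0,"grip":0.55},
    {"x":0,"y":0,"z":-0.05,"wx":0,"wy":0,"wz":0,"grip":0.55},
    {"x":0,"y":0,"z":-0.06,"wx":0,"wy":0,"wz":0,"grip":0.55},
    {"x":0,"y":0,"z":-0.03,"wx":0,"wy":0,"wz":0,"grip":0.55},
    {"x":0,"y":0,"z":0,"wx":0,"wy":0,"wz":0,"grip":0.55}
  ]
}}

```text
clock: 5.82
eef_pos: [599.1, -120.2, 239.9]
eef_rot: [3.137, 0.002, 1.676]
wrist_force: [-0.5, 0.3, 0.3]
finger_gap: 51.5
```

```bash
python3 -c "
from h import *
to(s2w((-20,0,230)),96)
p,d=snap('scene','scene2')
cv2.imwrite('pics/scene2c.png',cv2.resize(p[170:300,150:320,::-1],None,fx=4,fy=4,interpolation=cv2.INTER_CUBIC))
S=w2s(pts('scene',d)); 
m=(d>0)&(S>np.array((-70,134,60))).all(-1)&(S<np.array((0,230,115))).all(-1);print(np.percentile(S[m],[3,50,97],axis=0).round(1))
m=(d>0)&(S>np.array((-45,-40,170))).all(-1)&(S<np.array((0,40,190))).all(-1);print(np.percentile(S[m],[3,50,97],axis=0).round(1))
"
```

```text
t 5.825 tcp [ 599.1 -120.2  239.9] rpy [1.7976e+02 9.0000e-02 9.6000e+01] F [-0.5  0.3  0.3] gap 51.5 J [-14.8  23.7  73.8   0.   82.2 -20.8]
 tool delta now [179.  -16.1   9.6]  in target frame [179.  -16.1   9.9]  rotvec deg [0.24 0.09 0.  ]
[[-48.6 137.4  83.2]
 [-37.5 181.5  92.4]
 [-25.  203.5 101.1]]
[[-26.8 -26.8 171.3]
 [-22.3   2.3 178.9]
 [-14.3  30.8 182.9]]
```

View pics/scene2c.png

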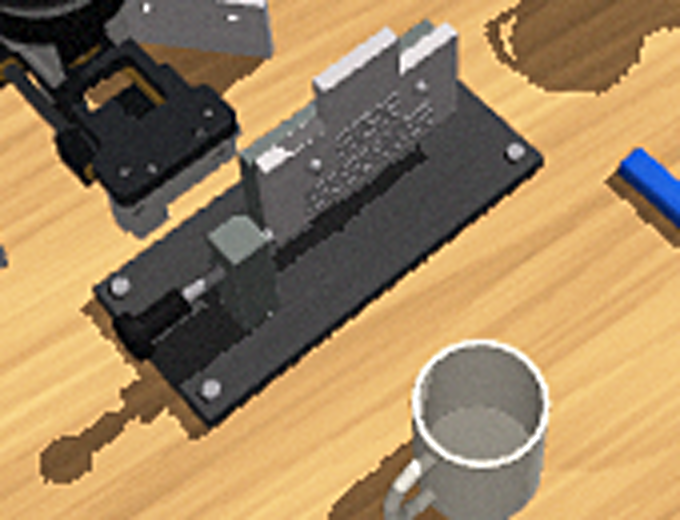

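The knob is out and staying (end at stand y 203.5, crop (135,335)). The plate has not moved. Next I go over the tab.

Call:
{"fn": "play_rows", "kwargs": {
  "commands": [
    {"x":0.04,"y":-0.004,"z":0,"wx":0,"wy":0,"wz":0,"grip":0.55},
    {"x":0.05,"y":-0.004,"z":0,"wx":0.2,"wy":0,"wz":0,"grip":0.55},
    {"x":0.05,"y":-0.004,"z":0,"wx":0,"wy":0,"wz":0,"grip":0.55},
    {"x":0.039,"y":-0.004,"z":0,"wx":0,"wy":0,"wz":0,"grip":0.55},
    {"x":0,"y":0,"z":0,"wx":0,"wy":0,"wz":0,"grip":0.55},
    {"x":0,"y":0,"z":0,"wx":0,"wy":0,"wz":0,"grip":0.55}
  ]
}}

```text
clock: 6.62
eef_pos: [563.6, 55.7, 236.4]
eef_rot: [-3.137, 0.0, 1.675]
wrist_force: [-0.7, -0.3, -0.2]
finger_gap: 51.7
```

```bash
python3 -c "
from h import *
to(s2w((-20,0,146)),96)"
```

```text
t 6.625 tcp [563.6  55.7 236.4] rpy [-179.71    0.     96.  ] F [-0.7 -0.3 -0.2] gap 51.7 J [ 2.  18.2 81.6 -0.  80.4 -4. ]
 tool delta now [ 0.3  1.3 90.4]  in target frame [ 0.3  0.8 90.4]  rotvec deg [-0.29  0.   -0.  ]
```

Call:
{"fn": "play_rows", "kwargs": {
  "commands": [
    {"x":0,"y":0.001,"z":0.03,"wx":0,"wy":0,"wz":0,"grip":0.55},
    {"x":0,"y":0,"z":0.035,"wx":0,"wy":0,"wz":0,"grip":0.55},
    {"x":0,"y":0,"z":0.02,"wx":0,"wy":0,"wz":0,"grip":0.55},
    {"x":0,"y":0,"z":0.0055,"wx":0,"wy":0,"wz":0,"grip":0.55},
    {"x":0,"y":0,"z":0,"wx":0,"wy":0,"wz":0,"grip":0.55},
    {"x":0,"y":0,"z":0,"wx":0,"wy":0,"wz":0,"grip":0.55}
  ]
}}

```text
clock: 7.38
eef_pos: [564.9, 56.0, 147.9]
eef_rot: [-3.14, 0.0, 1.675]
wrist_force: [0.0, 0.3, 0.2]
finger_gap: 51.9
```

```bash
python3 -c "
from h import *
to(s2w((-20,0,146)),96)"
```

```text
t 7.375 tcp [564.9  56.  147.9] rpy [-1.7988e+02  1.0000e-02  9.5970e+01] F [0.  0.3 0.2] gap 51.9 J [ 2.  22.5 88.  -0.  69.7 -4. ]
 tool delta now [ 0.1 -0.5  1.9]  in target frame [ 0.1 -0.5  1.9]  rotvec deg [-0.12  0.01 -0.03]
```

Settled. I close on the tab.

Call:
{"fn": "play_rows", "kwargs": {
  "commands": [
    {"x":0,"y":0,"z":0.001,"wx":0,"wy":0,"wz":0,"grip":0.3},
    {"x":0,"y":0,"z":0,"wx":0,"wy":0,"wz":0,"grip":0.0},
    {"x":0,"y":0,"z":0,"wx":0,"wy":0,"wz":0,"grip":0.0},
    {"x":0,"y":0,"z":0,"wx":0,"wy":0,"wz":0,"grip":0.0},
    {"x":0,"y":0,"z":0,"wx":0,"wy":0,"wz":0,"grip":0.0},
    {"x":0,"y":0,"z":0,"wx":0,"wy":0,"wz":0,"grip":0.0}
  ],
  "squeeze": 40
}}

```text
clock: 8.12
eef_pos: [564.7, 56.4, 146.0]
eef_rot: [-3.139, -0.0, 1.675]
wrist_force: [2.9, 0.2, -1.8]
finger_gap: 12.0
```

```bash
python3 -c "
from h import *
to(s2w((-20,0,146)),96)"
```

```text
t 8.125 tcp [564.7  56.4 146. ] rpy [-179.84   -0.     96.  ] F [ 2.9  0.2 -1.8] gap 12.0 J [ 2.  22.6 88.1 -0.  69.5 -4. ]
 tool delta now [-0.3 -0.3  0. ]  in target frame [-0.3 -0.3  0. ]  rotvec deg [-0.16 -0.   -0.  ]
```

Call:
{"fn": "play_rows", "kwargs": {
  "commands": [
    {"x":0,"y":0,"z":-0.0015,"wx":0,"wy":0,"wz":0,"grip":0.0},
    {"x":0,"y":0,"z":0,"wx":0,"wy":0,"wz":0,"grip":0.0},
    {"x":0,"y":0.003,"z":0,"wx":0,"wy":0,"wz":0,"grip":0.0},
    {"x":0,"y":0.003,"z":0,"wx":0,"wy":0,"wz":0,"grip":0.0},
    {"x":0,"y":0.003,"z":0,"wx":0,"wy":0,"wz":0,"grip":0.0},
    {"x":0,"y":0,"z":0,"wx":0,"wy":0,"wz":0,"grip":0.0}
  ]
}}

```text
clock: 8.88
eef_pos: [573.4, 57.3, 147.3]
eef_rot: [-3.138, -0.0, 1.675]
wrist_force: [0.8, -0.7, -4.6]
finger_gap: 12.0
```

```bash
python3 -c "
from h import *
to(s2w((-20,0,146)),96)"
```

```text
t 8.875 tcp [573.4  57.3 147.3] rpy [-179.78   -0.     96.  ] F [ 0.8 -0.7 -4.6] gap 12.0 J [ 2.1 23.6 86.5 -0.  70.1 -3.9]
 tool delta now [-0.2 -9.1  1.3]  in target frame [-0.2 -9.1  1.3]  rotvec deg [-0.22 -0.   -0.  ]
```

Call:
{"fn": "play_rows", "kwargs": {
  "commands": [
    {"x":0,"y":0.006,"z":0,"wx":0,"wy":0,"wz":0,"grip":0.0},
    {"x":0,"y":0.01,"z":0,"wx":0,"wy":0,"wz":0,"grip":0.0},
    {"x":0,"y":0.015,"z":0,"wx":0,"wy":0,"wz":0,"grip":0.0},
    {"x":0,"y":0.01,"z":0,"wx":0,"wy":0,"wz":0,"grip":0.0},
    {"x":0,"y":0,"z":-0.01,"wx":0,"wy":0,"wz":0,"grip":0.0},
    {"x":0,"y":0,"z":-0.03,"wx":0,"wy":0,"wz":0,"grip":0.0},
    {"x":0,"y":0,"z":-0.04,"wx":0,"wy":0,"wz":0,"grip":0.0},
    {"x":0,"y":0,"z":-0.03,"wx":0,"wy":0,"wz":0,"grip":0.0},
    {"x":0,"y":0,"z":0,"wx":0,"wy":0,"wz":0,"grip":0.0}
  ]
}}

```text
clock: 10.0
eef_pos: [615.0, 61.6, 260.0]
eef_rot: [3.14, 0.0, 1.675]
wrist_force: [0.9, -0.1, -5.6]
finger_gap: 11.6
```

```bash
python3 -c "
from h import *
to((560,-280,246),153)
to((560,-280,246),96)
p,d=snap('scene','scene3')
cv2.imwrite('pics/scene3b.png',cv2.resize(p[:,:,::-1],(800,600),interpolation=cv2.INTER_CUBIC))
"
```

```text
t 10.0 tcp [615.   61.6 260. ] rpy [1.7993e+02 2.0000e-02 9.6000e+01] F [ 0.9 -0.1 -5.6] gap 11.6 J [ 2.3 24.2 70.5 -0.  85.2 -3.7]
 tool delta now [-334.   -90.4   14. ]  in target frame [-106.1 -329.4   14. ]  rotvec deg [ 6.0e-02  5.0e-02 -5.7e+01]
t 10.0 tcp [615.   61.6 260. ] rpy [1.7993e+02 2.0000e-02 9.6000e+01] F [ 0.9 -0.1 -5.6] gap 11.6 J [ 2.3 24.2 70.5 -0.  85.2 -3.7]
 tool delta now [-334.   -90.4   14. ]  in target frame [-334.   -90.4   14. ]  rotvec deg [ 0.07  0.02 -0.  ]
```

View pics/scene3b.png

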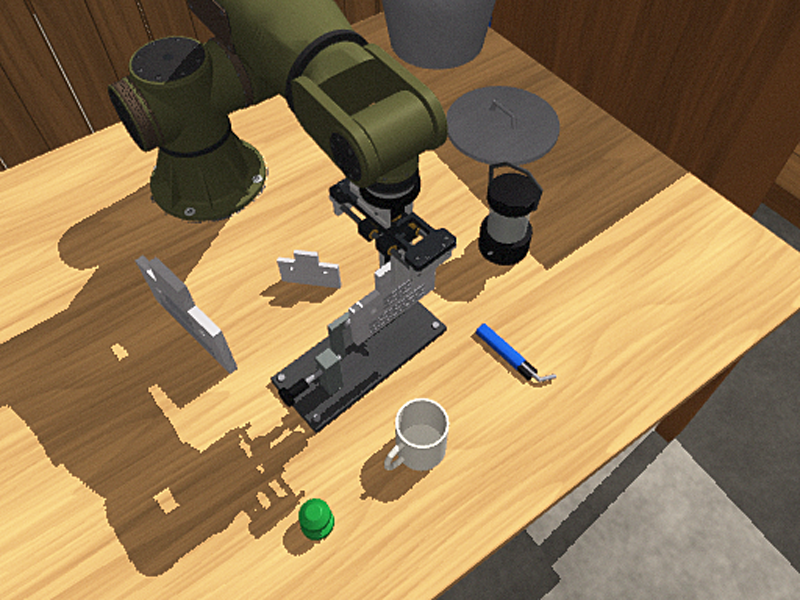

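The plate is held upright at (410,280), clear of the stand, and nothing else has moved. I move to the free area on the right and turn.

Call:
{"fn": "play_rows", "kwargs": {
  "commands": [
    {"x":-0.02,"y":-0.005,"z":0,"wx":0,"wy":0,"wz":0,"grip":0.0},
    {"x":-0.042,"y":-0.0115,"z":0,"wx":0,"wy":0,"wz":0,"grip":0.0},
    {"x":-0.05,"y":-0.014,"z":0,"wx":0,"wy":0,"wz":0,"grip":0.0},
    {"x":-0.05,"y":-0.014,"z":0,"wx":0,"wy":0,"wz":0,"grip":0.0},
    {"x":-0.05,"y":-0.014,"z":0,"wx":0,"wy":0,"wz":0,"grip":0.0},
    {"x":-0.05,"y":-0.014,"z":0,"wx":0,"wy":0,"wz":0,"grip":0.0},
    {"x":-0.042,"y":-0.0115,"z":0,"wx":0,"wy":0,"wz":0,"grip":0.0},
    {"x":-0.03,"y":-0.006,"z":0,"wx":0,"wy":0,"wz":0,"grip":0.0},
    {"x":0,"y":0,"z":0,"wx":0,"wy":0,"wz":-5,"grip":0.0},
    {"x":0,"y":0,"z":0,"wx":0,"wy":0,"wz":-10,"grip":0.0},
    {"x":0,"y":0,"z":0,"wx":0,"wy":0,"wz":-10,"grip":0.0},
    {"x":0,"y":0,"z":0,"wx":0,"wy":0,"wz":-10,"grip":0.0},
    {"x":0,"y":0,"z":0,"wx":0,"wy":0,"wz":-10,"grip":0.0},
    {"x":0,"y":0,"z":0,"wx":0,"wy":0,"wz":-7,"grip":0.0},
    {"x":0,"y":0,"z":0,"wx":0,"wy":0,"wz":-5,"grip":0.0},
    {"x":0,"y":0,"z":0,"wx":0,"wy":0,"wz":0,"grip":0.0},
    {"x":0,"y":0,"z":0,"wx":0,"wy":0,"wz":0,"grip":0.0}
  ]
}}

```text
clock: 12.18
eef_pos: [559.5, -280.3, 256.9]
eef_rot: [-3.14, -0.004, 2.668]
wrist_force: [0.1, -0.7, -4.5]
finger_gap: 12.2
```

```bash
python3 -c "
from h import *
to((560,-280,96.5),153)
p,d=snap('scene','scene4')
cv2.imwrite('pics/scene4b.png',cv2.resize(p[:,:,::-1],(800,600),interpolation=cv2.INTER_CUBIC))
"
```

```text
t 12.175 tcp [ 559.5 -280.3  256.9] rpy [-179.89   -0.23  152.86] F [ 0.1 -0.7 -4.5] gap 12.2 J [-29.9  25.6  69.   -0.1  85.7 -92.8]
 tool delta now [ -1.    0.8 160.4]  in target frame [ -0.3   0.5 160.4]  rotvec deg [-0.11 -0.23 -0.14]
```

View pics/scene4b.png

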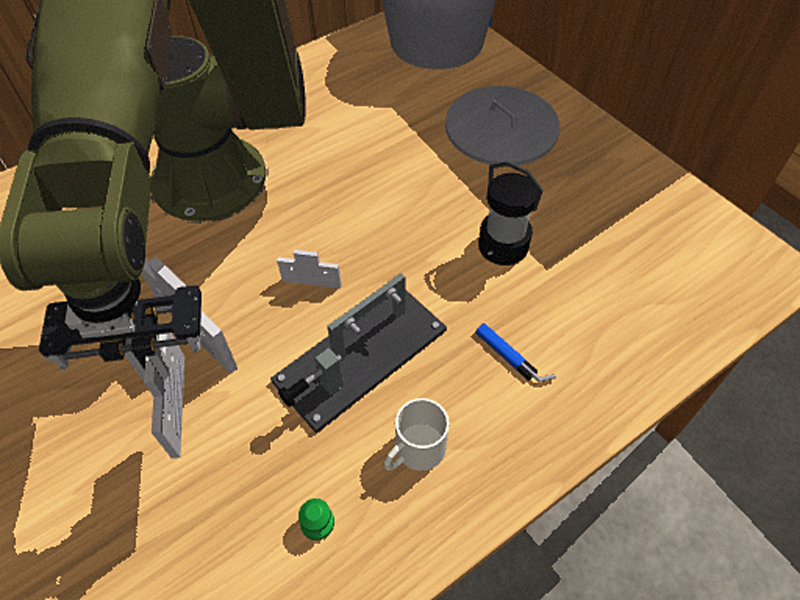

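The plate is held upright at (165,400) over clear bench, clear of the large decoy. I lower it to about 10 mm above the bench.

Call:
{"fn": "play_rows", "kwargs": {
  "commands": [
    {"x":0,"y":0,"z":0.025,"wx":0,"wy":0,"wz":0,"grip":0.0},
    {"x":0,"y":0,"z":0.045,"wx":0,"wy":0,"wz":0,"grip":0.0},
    {"x":0,"y":0,"z":0.045,"wx":0,"wy":0,"wz":0,"grip":0.0},
    {"x":0,"y":0,"z":0.025,"wx":0,"wy":0,"wz":0,"grip":0.0},
    {"x":0,"y":0,"z":0.01,"wx":0,"wy":0,"wz":0,"grip":0.0},
    {"x":0,"y":0,"z":0,"wx":0,"wy":0,"wz":0,"grip":0.0},
    {"x":0,"y":0,"z":0,"wx":0,"wy":0,"wz":0,"grip":0.0}
  ]
}}

```text
clock: 13.1
eef_pos: [559.9, -280.4, 109.0]
eef_rot: [-3.14, -0.001, 2.67]
wrist_force: [-0.0, -0.5, -3.8]
finger_gap: 11.6
```

```bash
python3 -c "
from h import *
to((560,-280,96.5),153)
"
```

```text
t 13.1 tcp [ 559.9 -280.4  109. ] rpy [-1.7989e+02 -5.0000e-02  1.5298e+02] F [-0.  -0.5 -3.8] gap 11.6 J [-29.9  31.9  79.6  -0.1  68.6 -92.8]
 tool delta now [ 0.1  0.4 12.5]  in target frame [ 0.1  0.4 12.5]  rotvec deg [-0.11 -0.05 -0.02]
```

Call:
{"fn": "play_rows", "kwargs": {
  "commands": [
    {"x":0,"y":0,"z":0.005,"wx":0,"wy":0,"wz":0,"grip":0.0},
    {"x":0,"y":0,"z":0.004,"wx":0,"wy":0,"wz":0,"grip":0.0},
    {"x":0,"y":0,"z":0.002,"wx":0,"wy":0,"wz":0,"grip":0.0},
    {"x":0,"y":0,"z":0.001,"wx":0,"wy":0,"wz":0,"grip":0.0},
    {"x":0,"y":0,"z":0.0,"wx":0,"wy":0,"wz":0,"grip":0.0}
  ]
}}

```text
clock: 13.72
eef_pos: [559.3, -280.0, 96.3]
eef_rot: [-3.14, -0.003, 2.67]
wrist_force: [-5.0, 2.8, 2.8]
finger_gap: 11.8
```

Contact with the bench (about 7 N down). I release.

Call:
{"fn": "play_rows", "kwargs": {
  "commands": [
    {"x":0,"y":0,"z":0,"wx":0,"wy":0,"wz":0,"grip":0.15},
    {"x":0,"y":0,"z":0,"wx":0,"wy":0,"wz":0,"grip":0.25},
    {"x":0,"y":0,"z":0,"wx":0,"wy":0,"wz":0,"grip":0.4},
    {"x":0,"y":0,"z":0,"wx":0,"wy":0,"wz":0,"grip":0.55},
    {"x":0,"y":0,"z":0,"wx":0,"wy":0,"wz":0,"grip":0.55}
  ]
}}

```text
clock: 14.35
eef_pos: [559.4, -280.1, 95.6]
eef_rot: [-3.14, -0.003, 2.67]
wrist_force: [-0.3, -0.4, -0.4]
finger_gap: 49.6
```

```bash
python3 -c "
from h import *
to((560,-280,96.5),153)
p,d=snap('scene','scene5')
cv2.imwrite('pics/scene5c.png',cv2.resize(p[170:320,0:200,::-1],None,fx=4,fy=4,interpolation=cv2.INTER_CUBIC))
"
```

```text
t 14.35 tcp [ 559.4 -280.1   95.6] rpy [-1.7989e+02 -1.7000e-01  1.5300e+02] F [-0.3 -0.4 -0.4] gap 49.6 J [-29.9  32.7  80.2  -0.1  67.2 -92.8]
 tool delta now [-0.5  0.3 -0.9]  in target frame [-0.5  0.3 -0.9]  rotvec deg [-0.11 -0.17 -0.  ]
```

View pics/scene5c.png

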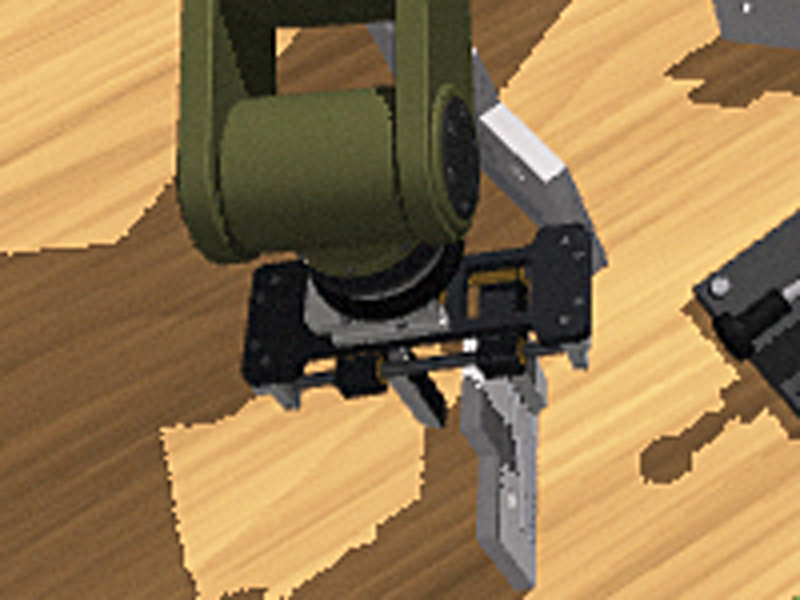

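The plate stands by itself at crop (505,480). I rise, turn the tool half round, then check.

Call:
{"fn": "play_rows", "kwargs": {
  "commands": [
    {"x":0,"y":0,"z":-0.01,"wx":0,"wy":0,"wz":0,"grip":0.6},
    {"x":0,"y":0,"z":-0.025,"wx":0,"wy":0,"wz":0,"grip":0.7},
    {"x":0,"y":0,"z":-0.035,"wx":0,"wy":0,"wz":0,"grip":0.7},
    {"x":0,"y":0,"z":-0.02,"wx":0,"wy":0,"wz":0,"grip":0.7},
    {"x":0,"y":0,"z":0,"wx":0,"wy":0,"wz":10,"grip":0.7},
    {"x":0,"y":0,"z":0,"wx":0,"wy":0,"wz":10,"grip":0.7},
    {"x":0,"y":0,"z":0,"wx":0,"wy":0,"wz":10,"grip":0.7},
    {"x":0,"y":0,"z":0,"wx":0,"wy":0,"wz":10,"grip":0.7},
    {"x":0,"y":0,"z":0,"wx":0,"wy":0,"wz":10,"grip":0.7},
    {"x":0,"y":0,"z":0,"wx":0,"wy":0,"wz":10,"grip":0.7},
    {"x":0,"y":0,"z":0,"wx":0,"wy":0,"wz":10,"grip":0.7},
    {"x":0,"y":0,"z":0,"wx":0,"wy":0,"wz":10,"grip":0.7},
    {"x":0,"y":0,"z":0,"wx":0,"wy":0,"wz":10,"grip":0.7},
    {"x":0,"y":0,"z":0,"wx":0,"wy":0,"wz":10,"grip":0.7}
  ]
}}

```text
clock: 16.15
eef_pos: [559.8, -280.0, 186.4]
eef_rot: [-3.14, 0.002, 0.919]
wrist_force: [-0.1, -0.3, 0.1]
finger_gap: 65.9
```

Call:
{"fn": "play_rows", "kwargs": {
  "commands": [
    {"x":0,"y":0,"z":0,"wx":0,"wy":0,"wz":10,"grip":0.7},
    {"x":0,"y":0,"z":0,"wx":0,"wy":0,"wz":10,"grip":0.7},
    {"x":0,"y":0,"z":0,"wx":0,"wy":0,"wz":10,"grip":0.7},
    {"x":0,"y":0,"z":0,"wx":0,"wy":0,"wz":10,"grip":0.7},
    {"x":0,"y":0,"z":0,"wx":0,"wy":0,"wz":10,"grip":0.7},
    {"x":0,"y":0,"z":0,"wx":0,"wy":0,"wz":10,"grip":0.7},
    {"x":0,"y":0,"z":0,"wx":0,"wy":0,"wz":10,"grip":0.7},
    {"x":0,"y":0,"z":0,"wx":0,"wy":0,"wz":10,"grip":0.7},
    {"x":0,"y":0,"z":0,"wx":0,"wy":0,"wz":0,"grip":0.7},
    {"x":0,"y":0,"z":0,"wx":0,"wy":0,"wz":0,"grip":0.7}
  ]
}}

```text
clock: 17.4
eef_pos: [559.7, -280.0, 186.0]
eef_rot: [3.14, 0.003, -0.467]
wrist_force: [-0.1, 0.3, 0.4]
finger_gap: 65.7
```

```bash
python3 -c "
from h import *
to((559.4,-280.1,96),-27)
for c in('scene','top'):
    p,d=snap(c,c+'6')
    q=p[170:320,0:200] if c=='scene' else p[130:330,310:512]
    cv2.imwrite('pics/%s6c.png'%c,cv2.resize(q[:,:,::-1],None,fx=3,fy=3,interpolation=cv2.INTER_CUBIC))
    W=pts(c,d)
    for lo,hi in((85,125),(110,140)):
        m=(d>0)&(W>np.array((470,-350,lo))).all(-1)&(W<np.array((650,-215,hi))).all(-1);q=W[m];print(c,len(q),cv2.minAreaRect(q[:,:2].astype(np.float32)) if len(q) else '',q[:,2].max() if len(q) else '')
"
```

```text
t 17.4 tcp [ 559.7 -280.   186. ] rpy [ 1.7989e+02  1.5000e-01 -2.6780e+01] F [-0.1  0.3  0.4] gap 65.7 J [-29.9  27.9  75.   -0.1  77.3  86.9]
 tool delta now [-0.  0. 90.]  in target frame [-0.2  0.2 90. ]  rotvec deg [0.11 0.15 0.22]
scene 306 ((565.640869140625, -284.826171875), (13.598319053649902, 145.63821411132812), 62.94108963012695) 124.56543199135831
scene 200 ((558.674560546875, -280.9667663574219), (13.166897773742676, 62.264686584472656), 62.223934173583984) 134.0478867096623
top 233 ((534.5883178710938, -268.4318542480469), (13.672897338867188, 106.41647338867188), 63.73194122314453) 124.9858620354014
top 175 ((555.9421997070312, -278.89703369140625), (13.503621101379395, 54.71905517578125), 61.46842956542969) 135.27323468347197
```

View pics/scene6c.png

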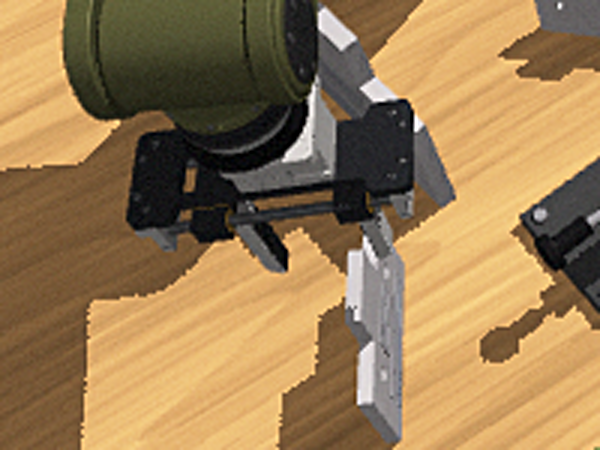

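The plate stands upright at crop (380,330), with its centre within 1 mm of the tool axis. I go down and regrip.

Call:
{"fn": "play_rows", "kwargs": {
  "commands": [
    {"x":0,"y":0,"z":0.02,"wx":0,"wy":0,"wz":0.2,"grip":0.7},
    {"x":0,"y":0,"z":0.035,"wx":0,"wy":0,"wz":0,"grip":0.7},
    {"x":0,"y":0,"z":0.025,"wx":0,"wy":0,"wz":0,"grip":0.7},
    {"x":0,"y":0,"z":0.01,"wx":0,"wy":0,"wz":0,"grip":0.7},
    {"x":0,"y":0,"z":0,"wx":0,"wy":0,"wz":0,"grip":0.5},
    {"x":0,"y":0,"z":0,"wx":0,"wy":0,"wz":0,"grip":0.3},
    {"x":0,"y":0,"z":0,"wx":0,"wy":0,"wz":0,"grip":0.2},
    {"x":0,"y":0,"z":0,"wx":0,"wy":0,"wz":0,"grip":0.15},
    {"x":0,"y":0,"z":0,"wx":0,"wy":0,"wz":0,"grip":0.1},
    {"x":0,"y":0,"z":0,"wx":0,"wy":0,"wz":0,"grip":0.0},
    {"x":0,"y":0,"z":0,"wx":0,"wy":0,"wz":0,"grip":0.0},
    {"x":0,"y":0,"z":0,"wx":0,"wy":0,"wz":0,"grip":0.0}
  ]
}}

```text
clock: 19.0
eef_pos: [559.4, -280.0, 95.7]
eef_rot: [3.14, 0.003, -0.475]
wrist_force: [-0.5, 0.5, 0.7]
finger_gap: 11.8
```

```bash
python3 -c "
from h import *
to((559.4,-280.1,260),-27)
to((564.7+50*.9945,56.4+50*.1045,260),96)
"
```

```text
t 19.0 tcp [ 559.4 -280.    95.7] rpy [ 1.7989e+02  1.6000e-01 -2.7200e+01] F [-0.5  0.5  0.7] gap 11.8 J [-29.9  32.7  80.2  -0.1  67.2  87.3]
 tool delta now [  -0.4    0.4 -164.3]  in target frame [ 0.000e+00  1.000e-01 -1.643e+02]  rotvec deg [ 0.11  0.16 -0.2 ]
t 19.0 tcp [ 559.4 -280.    95.7] rpy [ 1.7989e+02  1.6000e-01 -2.7200e+01] F [-0.5  0.5  0.7] gap 11.8 J [-29.9  32.7  80.2  -0.1  67.2  87.3]
 tool delta now [-107.7 -328.7 -164.6]  in target frame [ 334.    90.4 -164.3]  rotvec deg [-1.100e-01  2.100e-01 -1.232e+02]
```

Call:
{"fn": "play_rows", "kwargs": {
  "commands": [
    {"x":0,"y":0,"z":-0.02,"wx":0,"wy":0,"wz":0,"grip":0.0},
    {"x":0,"y":0,"z":-0.045,"wx":0,"wy":0,"wz":0,"grip":0.0},
    {"x":0,"y":0,"z":-0.05,"wx":0,"wy":0,"wz":0,"grip":0.0},
    {"x":0,"y":0,"z":-0.035,"wx":0,"wy":0,"wz":0,"grip":0.0},
    {"x":0,"y":0,"z":-0.015,"wx":0,"wy":0,"wz":0,"grip":0.0},
    {"x":0,"y":0,"z":0,"wx":0,"wy":0,"wz":-6,"grip":0.0},
    {"x":0,"y":0,"z":0,"wx":0,"wy":0,"wz":-10,"grip":0.0},
    {"x":0,"y":0,"z":0,"wx":0,"wy":0,"wz":-10,"grip":0.0},
    {"x":0,"y":0,"z":0,"wx":0,"wy":0,"wz":-10,"grip":0.0},
    {"x":0,"y":0,"z":0,"wx":0,"wy":0,"wz":-10,"grip":0.0},
    {"x":0,"y":0,"z":0,"wx":0,"wy":0,"wz":-10,"grip":0.0},
    {"x":0,"y":0,"z":0,"wx":0,"wy":0,"wz":-10,"grip":0.0},
    {"x":0,"y":0,"z":0,"wx":0,"wy":0,"wz":-10,"grip":0.0},
    {"x":0,"y":0,"z":0,"wx":0,"wy":0,"wz":-10,"grip":0.0},
    {"x":0,"y":0,"z":0,"wx":0,"wy":0,"wz":-10,"grip":0.0},
    {"x":0,"y":0,"z":0,"wx":0,"wy":0,"wz":-10,"grip":0.0},
    {"x":0,"y":0,"z":0,"wx":0,"wy":0,"wz":-10,"grip":0.0},
    {"x":0,"y":0,"z":0,"wx":0,"wy":0,"wz":-7,"grip":0.0},
    {"x":0,"y":0,"z":0,"wx":0,"wy":0,"wz":0,"grip":0.0},
    {"x":0,"y":0,"z":0,"wx":0,"wy":0,"wz":0,"grip":0.0}
  ]
}}

```text
clock: 21.5
eef_pos: [559.8, -279.9, 259.7]
eef_rot: [-3.137, -0.001, 1.669]
wrist_force: [-0.3, 0.3, -5.1]
finger_gap: 11.7
```

```bash
python3 -c "
from h import *
to((564.7+50*.9945,56.4+50*.1045,260),96)
"
```

```text
t 21.5 tcp [ 559.8 -279.9  259.7] rpy [-1.7974e+02 -4.0000e-02  9.5630e+01] F [-0.3  0.3 -5.1] gap 11.7 J [-29.9  25.5  68.7  -0.1  86.  -35.5]
 tool delta now [334.5  87.9  -0.4]  in target frame [ 3.34e+02  9.01e+01 -3.00e-01]  rotvec deg [-0.26 -0.04 -0.37]
```

Call:
{"fn": "play_rows", "kwargs": {
  "commands": [
    {"x":0,"y":0,"z":0,"wx":-0.1,"wy":0,"wz":-0.4,"grip":0.0},
    {"x":0.02,"y":0.006,"z":0,"wx":0,"wy":0,"wz":0,"grip":0.0},
    {"x":0.042,"y":0.011,"z":0,"wx":0,"wy":0,"wz":0,"grip":0.0},
    {"x":0.05,"y":0.014,"z":0,"wx":0,"wy":0,"wz":0,"grip":0.0},
    {"x":0.05,"y":0.014,"z":0,"wx":0,"wy":0,"wz":0,"grip":0.0},
    {"x":0.05,"y":0.014,"z":0,"wx":0,"wy":0,"wz":0,"grip":0.0},
    {"x":0.05,"y":0.014,"z":0,"wx":0,"wy":0,"wz":0,"grip":0.0},
    {"x":0.042,"y":0.011,"z":0,"wx":0,"wy":0,"wz":0,"grip":0.0},
    {"x":0.02,"y":0.004,"z":0,"wx":0,"wy":0,"wz":0,"grip":0.0},
    {"x":0.01,"y":0.002,"z":0,"wx":0,"wy":0,"wz":0,"grip":0.0},
    {"x":0,"y":0,"z":0,"wx":0,"wy":0,"wz":0,"grip":0.0},
    {"x":0,"y":0,"z":0,"wx":0,"wy":0,"wz":0,"grip":0.0},
    {"x":0,"y":0,"z":0,"wx":0,"wy":0,"wz":0,"grip":0.0}
  ]
}}

```text
clock: 23.12
eef_pos: [613.4, 60.8, 260.5]
eef_rot: [-3.14, 0.0, 1.678]
wrist_force: [0.3, -0.0, -4.2]
finger_gap: 11.6
```

```bash
python3 -c "
from h import *
to((564.7+50*.9945,56.4+50*.1045,147.5),96)
for c in('scene','top'):
    p,d=snap(c,c+'7')
    q=p[130:300,150:350] if c=='scene' else p[130:240,200:400]
    cv2.imwrite('pics/%s7c.png'%c,cv2.resize(q[:,:,::-1],None,fx=4 if c=='top' else 3.5,fy=4 if c=='top' else 3.5,interpolation=cv2.INTER_CUBIC))
    S=w2s(pts(c,d))
    m=(d>0)&(S>np.array((-110,-110,160))).all(-1)&(S<np.array((-30,110,262))).all(-1);q=S[m]
    m=m&(S[...,2]<258);q=S[m];print(c,len(q),q.min(0),q.max(0),cv2.minAreaRect(q[:,:2].astype(np.float32)))
    if c=='scene':
        m=(d>0)&(S>np.array((-90,-80,180))).all(-1)&(S<np.array((-50,80,245))).all(-1);q=S[m]
        A_=np.c_[q[:,1],q[:,2],np.ones(len(q))];print('face fit x=ay+bz+c',np.linalg.lstsq(A_,q[:,0],rcond=None)[0],len(q))
"
```

```text
t 23.125 tcp [613.4  60.8 260.5] rpy [-1.799e+02  1.000e-02  9.613e+01] F [ 0.3 -0.  -4.2] gap 11.6 J [ 2.3 24.1 70.6 -0.  85.4 -3.9]
 tool delta now [  0.7   1.3 113. ]  in target frame [  0.7   1.1 113. ]  rotvec deg [-0.1   0.01  0.13]
scene 1140 [-77.42609973 -76.35719078 164.29932842] [-62.36116719  85.32111448 257.73524303] ((-69.6022720336914, 4.504493713378906), (15.034160614013672, 161.69142150878906), 0.21743620932102203)
face fit x=ay+bz+c [-1.65073885e-03 -1.73605521e-03 -7.41781840e+01] 696
top 268 [-75.3618936  -76.81476441 165.81078135] [-60.71445326  83.19225509 257.97747248] ((-67.994140625, 3.1707382202148438), (14.108536720275879, 160.00338745117188), 0.2381683737039566)
```

View pics/scene7c.png

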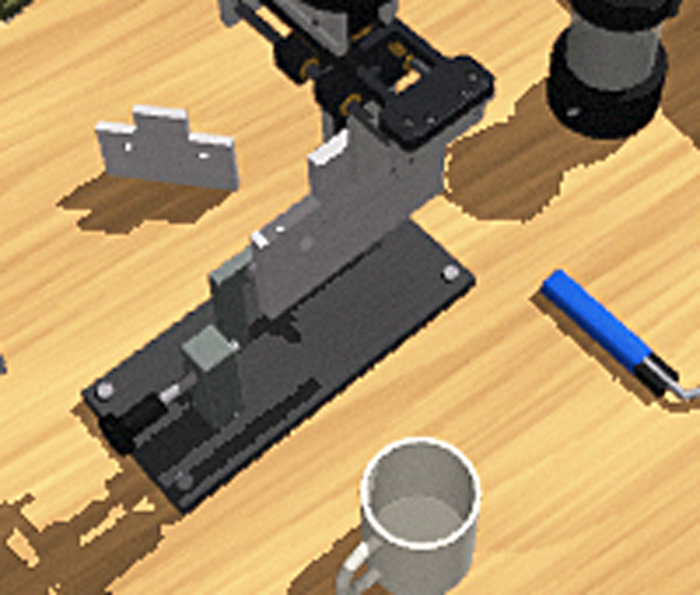

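The smooth face is now outward and the plate upright at crop (350,220). Its middle reads about 3 to 4 mm toward +y, so I compare it with the seated picture.

```bash
cat > ed.py <<'E'
from h import *
def ed(f,c,zs,x0):
    d=np.load(f'pics/{f}.npy'); S=w2s(pts(c,d)); out=[]
    for a,b,nm in((92,128,'tab'),(60,88,'body'),(82,100,'bodytop')):
        m=(d>0)&(abs(S[...,0]-x0)<12)&(S[...,2]>zs+a)&(S[...,2]<zs+b)&(abs(S[...,1])<100)
        lo=[];hi=[]
        for r in range(384):
            y=S[r][m[r]]
            if len(y)>4: lo.append(y[:,1].min());hi.append(y[:,1].max())
        q=S[m]
        print(f,nm,len(q),'y pct',np.percentile(q[:,1],[1,99]).round(1),'min/max',q[:,1].min().round(1),q[:,1].max().round(1),'mid',((q[:,1].min()+q[:,1].max())/2).round(2),'zmax',q[:,2].max().round(1))
s=w2s(manip.read_state()['eef_pos']);print('tcp stand now',s.round(2),'ref',w2s([564.7,56.4,146]).round(2))
for c in('scene','top'):
    ed(c+'0',c,50,-20); ed(c+'7',c,50+114.5,-69)
E
python3 ed.py
```

```text
tcp stand now [-6.9250e+01  8.0000e-02  2.6052e+02] ref [-20.34  -0.28 146.  ]
scene0 tab 202 y pct [-65.8  44.9] min/max -71.8 82.1 mid 5.14 zmax 177.9
scene0 body 348 y pct [-75.6  80.8] min/max -80.6 81.7 mid 0.56 zmax 137.9
scene0 bodytop 278 y pct [-77.4  80.3] min/max -80.6 82.1 mid 0.75 zmax 149.3
scene7 tab 146 y pct [-21.7  75.7] min/max -22.8 82.4 mid 29.82 zmax 292.5
scene7 body 276 y pct [-24.7  84.3] min/max -28.3 84.8 mid 28.25 zmax 252.4
scene7 bodytop 210 y pct [-22.1  84. ] min/max -22.8 84.1 mid 30.64 zmax 264.1
top0 tab 111 y pct [-77.9  78.2] min/max -78.2 78.6 mid 0.24 zmax 177.4
top0 body 121 y pct [-77.8  99.6] min/max -78.3 99.9 mid 10.81 zmax 138.0
top0 bodytop 220 y pct [-77.9  78.5] min/max -78.3 79.2 mid 0.47 zmax 149.7
top7 tab 50 y pct [-76.   82.4] min/max -76.1 82.5 mid 3.22 zmax 260.7
top7 body 74 y pct [-76.6  83.1] min/max -76.6 83.2 mid 3.28 zmax 252.3
top7 bodytop 146 y pct [-76.3  82.5] min/max -76.5 83.1 mid 3.26 zmax 260.7
```

View pics/top7c.png

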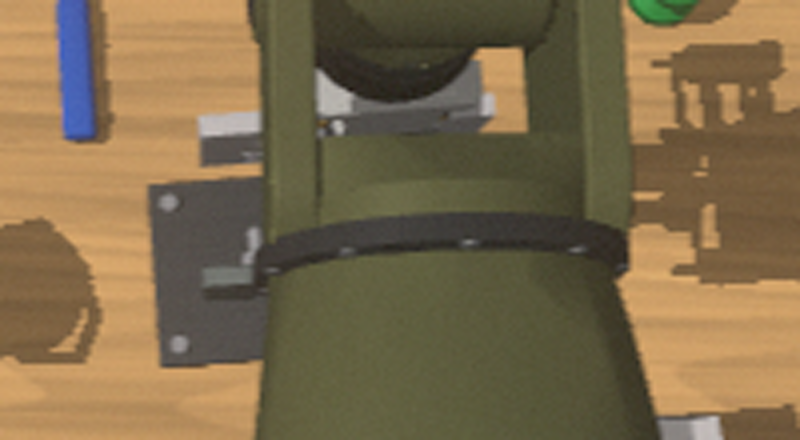

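Call:
{"fn": "play_rows", "kwargs": {
  "commands": [
    {"x":0.003,"y":0,"z":0.015,"wx":0,"wy":0,"wz":0,"grip":0.0},
    {"x":0,"y":0,"z":0.035,"wx":0,"wy":0,"wz":0.1,"grip":0.0},
    {"x":0,"y":0,"z":0.035,"wx":0,"wy":0,"wz":0,"grip":0.0},
    {"x":0,"y":0,"z":0.02,"wx":0,"wy":0,"wz":0,"grip":0.0},
    {"x":0,"y":0,"z":0.008,"wx":0,"wy":0,"wz":0,"grip":0.0},
    {"x":0,"y":0,"z":0,"wx":0,"wy":0,"wz":0,"grip":0.0},
    {"x":0,"y":0,"z":0,"wx":0,"wy":0,"wz":0,"grip":0.0},
    {"x":0,"y":0,"z":0,"wx":0,"wy":0,"wz":0,"grip":0.0}
  ]
}}

```text
clock: 24.22
eef_pos: [613.1, 64.8, 148.2]
eef_rot: [-3.141, 0.0, 1.677]
wrist_force: [0.4, -0.2, -4.1]
finger_gap: 11.8
```

```bash
python3 -c "
from h import *
to(s2w((-50,-2.8,147.2)),96)
for c in('scene','top'):
    p,d=snap(c,c+'8')
    q=p[130:300,150:350] if c=='scene' else p[130:240,200:400]
    cv2.imwrite('pics/%s8c.png'%c,cv2.resize(q[:,:,::-1],None,fx=4 if c=='top' else 3.5,fy=4 if c=='top' else 3.5,interpolation=cv2.INTER_CUBIC))
    S=w2s(pts(c,d))
    for a,b in((95,145),(128,142),(52,90)):
        m=(d>0)&(abs(S[...,0]+69)<15)&(abs(S[...,1])<95)&(S[...,2]<b)&(S[...,2]>a);q=S[m]
        print(c,a,len(q),q.min(0).round(1),q.max(0).round(1))
"
```

```text
t 24.225 tcp [613.1  64.8 148.2] rpy [-179.97    0.     96.1 ] F [ 0.4 -0.2 -4.1] gap 11.8 J [ 2.6 28.4 79.3 -0.  72.3 -3.5]
 tool delta now [ -0.7 -19.4   1.1]  in target frame [ -0.7 -19.4   1. ]  rotvec deg [-0.03  0.    0.1 ]
scene 95 432 [-77.4 -31.6  95.1] [-62.6  80.7 145. ]
scene 128 134 [-76.5 -28.  128.2] [-62.6  80.7 142. ]
scene 52 333 [-77.2 -80.6  52.1] [-62.5  80.5  89.9]
top 95 95 [-75.1 -79.9  95.6] [-62.6  78.1 144.9]
top 128 21 [-75.  -77.1 131.5] [-62.7  77.7 141.9]
top 52 24 [-63.8 -80.1  55.3] [-61.4 -48.   89.7]
```

View pics/scene8c.png

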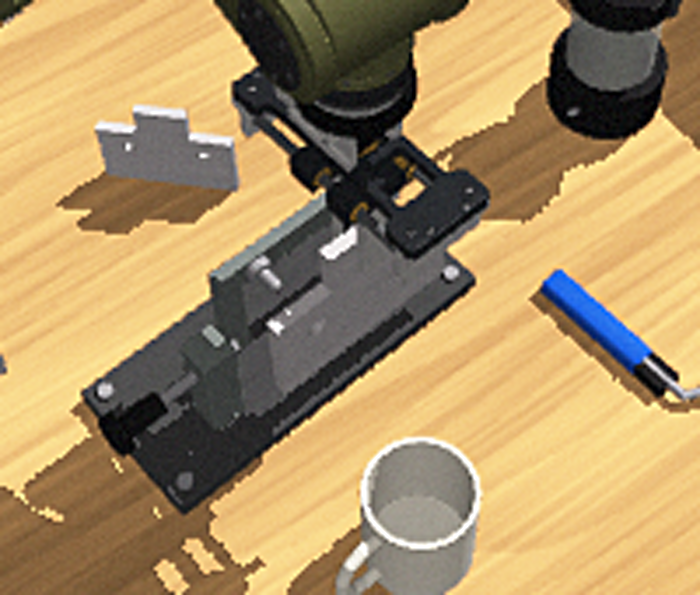

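View pics/top8c.png

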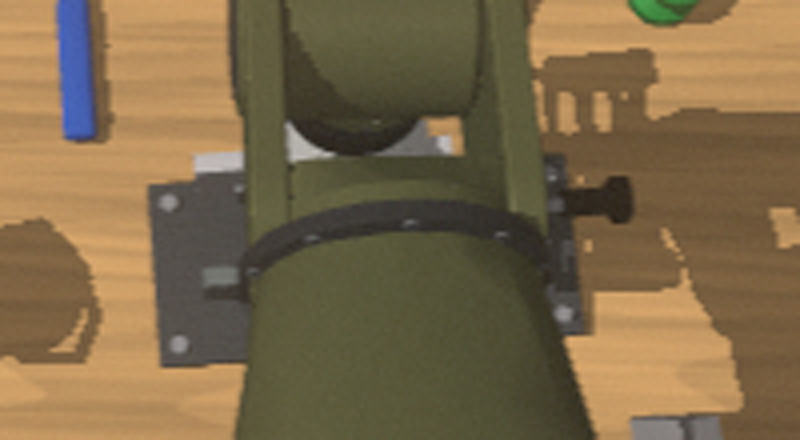

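The plate sits in front of the pins and its middle is within 0.6 mm of the seated picture. I trim it and advance to just before the noses.

Call:
{"fn": "play_rows", "kwargs": {
  "commands": [
    {"x":-0.0006,"y":-0.005,"z":0.001,"wx":0,"wy":0,"wz":0.1,"grip":0.0},
    {"x":0,"y":-0.01,"z":0,"wx":0,"wy":0,"wz":0,"grip":0.0},
    {"x":0,"y":-0.008,"z":0,"wx":0,"wy":0,"wz":0,"grip":0.0},
    {"x":0,"y":-0.004,"z":0,"wx":0,"wy":0,"wz":0,"grip":0.0},
    {"x":0,"y":0,"z":0,"wx":0,"wy":0,"wz":0,"grip":0.0},
    {"x":0,"y":0,"z":0,"wx":0,"wy":0,"wz":0,"grip":0.0}
  ]
}}

```text
clock: 25.08
eef_pos: [586.2, 61.3, 146.6]
eef_rot: [-3.14, -0.0, 1.675]
wrist_force: [-0.3, 0.2, -3.1]
finger_gap: 11.6
```

```bash
python3 -c "
from h import *
to(s2w((-20.3,-2.8,147.2)),96)
"
```

```text
t 25.075 tcp [586.2  61.3 146.6] rpy [-179.91   -0.     96.  ] F [-0.3  0.2 -3.1] gap 11.6 J [ 2.4 25.2 84.3 -0.  70.6 -3.6]
 tool delta now [ -0.1 -21.9  -0.6]  in target frame [ -0.1 -21.9  -0.6]  rotvec deg [-0.09 -0.   -0.  ]
```

Call:
{"fn": "play_rows", "kwargs": {
  "commands": [
    {"x":0,"y":-0.003,"z":-0.0005,"wx":0,"wy":0,"wz":0,"grip":0.0},
    {"x":0,"y":-0.002,"z":0,"wx":0,"wy":0,"wz":0,"grip":0.0},
    {"x":0,"y":-0.002,"z":0,"wx":0,"wy":0,"wz":0,"grip":0.0},
    {"x":0,"y":-0.002,"z":0,"wx":0,"wy":0,"wz":0,"grip":0.0},
    {"x":0,"y":0,"z":0,"wx":0,"wy":0,"wz":0,"grip":0.0}
  ]
}}

```text
clock: 25.7
eef_pos: [577.0, 60.3, 147.1]
eef_rot: [-3.14, -0.0, 1.675]
wrist_force: [0.4, -0.7, -4.9]
finger_gap: 11.6
```

```bash
python3 -c "
from h import *
to(s2w((-20.3,-2.8,147.2)),96)
print(manip.read_state()['moment'])
"
```

```text
t 25.7 tcp [577.   60.3 147.1] rpy [-179.9    -0.     95.99] F [ 0.4 -0.7 -4.9] gap 11.6 J [ 2.4 24.  85.9 -0.  70.2 -3.6]
 tool delta now [ -0.1 -12.7  -0.1]  in target frame [ -0.1 -12.7  -0.1]  rotvec deg [-0.1  -0.   -0.01]
[-0.01788641 -0.12625184  0.06505635]
```

No contact force with the noses 5 mm into the holes. I continue to the collars.

Call:
{"fn": "play_rows", "kwargs": {
  "commands": [
    {"x":0,"y":-0.003,"z":0,"wx":0,"wy":0,"wz":0,"grip":0.0},
    {"x":0,"y":-0.003,"z":0,"wx":0,"wy":0,"wz":0,"grip":0.0},
    {"x":0,"y":-0.003,"z":0,"wx":0,"wy":0,"wz":0,"grip":0.0},
    {"x":0,"y":-0.002,"z":0,"wx":0,"wy":0,"wz":0,"grip":0.0},
    {"x":0,"y":0,"z":0,"wx":0,"wy":0,"wz":0,"grip":0.0}
  ]
}}

```text
clock: 26.32
eef_pos: [566.1, 59.2, 147.1]
eef_rot: [-3.14, 0.0, 1.675]
wrist_force: [1.3, 0.2, -4.2]
finger_gap: 11.8
```

```bash
python3 -c "
from h import *
to(s2w((-20.3,-2.8,147.2)),96)
print(manip.read_state()['moment'])
"
```

```text
t 26.325 tcp [566.1  59.2 147.1] rpy [-179.91    0.     96.  ] F [ 1.3  0.2 -4.2] gap 11.8 J [ 2.3 22.7 87.8 -0.  69.6 -3.7]
 tool delta now [-0.1 -1.7 -0.1]  in target frame [-0.1 -1.7 -0.1]  rotvec deg [-0.09  0.   -0.  ]
[-0.04682878 -0.0664068   0.02366932]
```

Call:
{"fn": "play_rows", "kwargs": {
  "commands": [
    {"x":0,"y":-0.001,"z":0,"wx":0,"wy":0,"wz":0,"grip":0.0},
    {"x":0,"y":-0.001,"z":0,"wx":0,"wy":0,"wz":0,"grip":0.0},
    {"x":0,"y":0,"z":0,"wx":0,"wy":0,"wz":0,"grip":0.0}
  ]
}}

```text
clock: 26.7
eef_pos: [564.4, 59.0, 147.1]
eef_rot: [-3.141, 0.0, 1.675]
wrist_force: [2.6, -0.4, -6.1]
finger_gap: 12.1
```

Call:
{"fn": "play_rows", "kwargs": {
  "commands": [
    {"x":0,"y":-0.001,"z":0,"wx":0,"wy":0,"wz":0,"grip":0.0},
    {"x":0,"y":0,"z":0.001,"wx":0,"wy":0,"wz":0,"grip":0.0},
    {"x":0,"y":0,"z":0.001,"wx":0,"wy":0,"wz":0,"grip":0.0},
    {"x":0,"y":0,"z":0.0,"wx":0,"wy":0,"wz":0,"grip":0.0}
  ]
}}

```text
clock: 27.2
eef_pos: [564.3, 59.0, 146.0]
eef_rot: [3.14, 0.0, 1.675]
wrist_force: [6.1, 0.2, -1.6]
finger_gap: 11.9
```

```bash
python3 -c "
from h import *
to(s2w((-20.3,-2.8,147.2)),96)
print(manip.read_state()['moment'])
"
```

```text
t 27.2 tcp [564.3  59.  146. ] rpy [1.799e+02 1.000e-02 9.600e+01] F [ 6.1  0.2 -1.6] gap 11.9 J [ 2.3 22.4 88.3 -0.  69.2 -3.7]
 tool delta now [-0.1  0.1 -1.2]  in target frame [-0.1  0.1 -1.2]  rotvec deg [ 0.1   0.01 -0.  ]
[ 0.12295574 -1.53417425  0.03570767]
```

Against the collars with 6 N, weight taken by the pins. I release and rise.

Call:
{"fn": "play_rows", "kwargs": {
  "commands": [
    {"x":0,"y":0,"z":0,"wx":0,"wy":0,"wz":0,"grip":0.15},
    {"x":0,"y":0,"z":0,"wx":0,"wy":0,"wz":0,"grip":0.3},
    {"x":0,"y":0,"z":0,"wx":0,"wy":0,"wz":0,"grip":0.5},
    {"x":0,"y":0,"z":0,"wx":0,"wy":0,"wz":0,"grip":0.5},
    {"x":0,"y":0,"z":-0.015,"wx":0,"wy":0,"wz":0,"grip":0.5},
    {"x":0,"y":0,"z":-0.035,"wx":0,"wy":0,"wz":0,"grip":0.5},
    {"x":0,"y":0,"z":-0.035,"wx":0,"wy":0,"wz":0,"grip":0.5},
    {"x":0,"y":0,"z":-0.01,"wx":0,"wy":0,"wz":0,"grip":0.5},
    {"x":-0.03,"y":0.004,"z":0,"wx":0,"wy":0,"wz":0,"grip":0.5},
    {"x":-0.05,"y":0.004,"z":0,"wx":0,"wy":0,"wz":0,"grip":0.5},
    {"x":-0.05,"y":0.004,"z":0,"wx":0,"wy":0,"wz":0,"grip":0.5},
    {"x":-0.04,"y":0.002,"z":0,"wx":0,"wy":0,"wz":0,"grip":0.5},
    {"x":0,"y":0,"z":0,"wx":0,"wy":0,"wz":0,"grip":0.5},
    {"x":0,"y":0,"z":0,"wx":0,"wy":0,"wz":0,"grip":0.5}
  ]
}}

```text
clock: 28.95
eef_pos: [594.8, -108.2, 239.5]
eef_rot: [-3.139, -0.0, 1.675]
wrist_force: [0.2, 0.2, 0.3]
finger_gap: 46.8
```

```bash
python3 -c "
from h import *
to(s2w((-34,176,66)),96)
p,d=snap('scene','scene9')
cv2.imwrite('pics/scene9c.png',cv2.resize(p[170:300,150:320,::-1],None,fx=4,fy=4,interpolation=cv2.INTER_CUBIC))
import ed
ed.ed('scene9','scene',50,-20)
S=w2s(pts('scene',d))
m=(d>0)&(S>np.array((-40,-75,60))).all(-1)&(S<np.array((-22,60,135))).all(-1);q=S[m]
print('face',np.linalg.lstsq(np.c_[q[:,1],q[:,2]-100,np.ones(len(q))],q[:,0],rcond=None)[0],np.median(q[:,0]),len(q))
S0=w2s(pts('scene',np.load('pics/scene0.npy')))
m=(S0>np.array((-40,-75,60))).all(-1)&(S0<np.array((-22,60,135))).all(-1);q=S0[m]
print('face0',np.linalg.lstsq(np.c_[q[:,1],q[:,2]-100,np.ones(len(q))],q[:,0],rcond=None)[0],np.median(q[:,0]),len(q))
m=(d>0)&(S>np.array((-70,134,60))).all(-1)&(S<np.array((0,230,115))).all(-1);print(np.percentile(S[m],[3,50,97],axis=0).round(1))
"
```

```text
t 28.95 tcp [ 594.8 -108.2  239.5] rpy [-1.7986e+02 -3.0000e-02  9.6000e+01] F [0.2 0.2 0.3] gap 46.8 J [-13.8  23.1  74.7  -0.   82.3 -19.8]
 tool delta now [ -9.6   1.4 173.5]  in target frame [ -9.5   0.9 173.5]  rotvec deg [-0.14 -0.03 -0.  ]
tcp stand now [-33.16 166.15 239.78] ref [-20.34  -0.28 146.  ]
scene0 tab 202 y pct [-65.8  44.9] min/max -71.8 82.1 mid 5.14 zmax 177.9
scene0 body 348 y pct [-75.6  80.8] min/max -80.6 81.7 mid 0.56 zmax 137.9
scene0 bodytop 278 y pct [-77.4  80.3] min/max -80.6 82.1 mid 0.75 zmax 149.3
scene7 tab 146 y pct [-21.7  75.7] min/max -22.8 82.4 mid 29.82 zmax 292.5
scene7 body 276 y pct [-24.7  84.3] min/max -28.3 84.8 mid 28.25 zmax 252.4
scene7 bodytop 210 y pct [-22.1  84. ] min/max -22.8 84.1 mid 30.64 zmax 264.1
top0 tab 111 y pct [-77.9  78.2] min/max -78.2 78.6 mid 0.24 zmax 177.4
top0 body 121 y pct [-77.8  99.6] min/max -78.3 99.9 mid 10.81 zmax 138.0
top0 bodytop 220 y pct [-77.9  78.5] min/max -78.3 79.2 mid 0.47 zmax 149.7
top7 tab 50 y pct [-76.   82.4] min/max -76.1 82.5 mid 3.22 zmax 260.7
top7 body 74 y pct [-76.6  83.1] min/max -76.6 83.2 mid 3.28 zmax 252.3
top7 bodytop 146 y pct [-76.3  82.5] min/max -76.5 83.1 mid 3.26 zmax 260.7
scene9 tab 215 y pct [-61.2  76.5] min/max -76.1 81.7 mid 2.83 zmax 178.0
scene9 body 334 y pct [-75.7  81.3] min/max -77.0 81.8 mid 2.38 zmax 138.0
scene9 bodytop 289 y pct [-76.4  81. ] min/max -79.5 81.7 mid 1.11 zmax 150.0
face [-4.55559585e-04 -1.89400007e-03 -2.58726752e+01] -25.81842631019511 639
face0 [-3.39663462e-03  5.31313837e-03 -2.63396772e+01] -26.280001465346345 650
[[-48.6 138.2  83. ]
 [-37.4 180.8  92.3]
 [-24.9 203.7 101.6]]
```

View pics/scene9c.png

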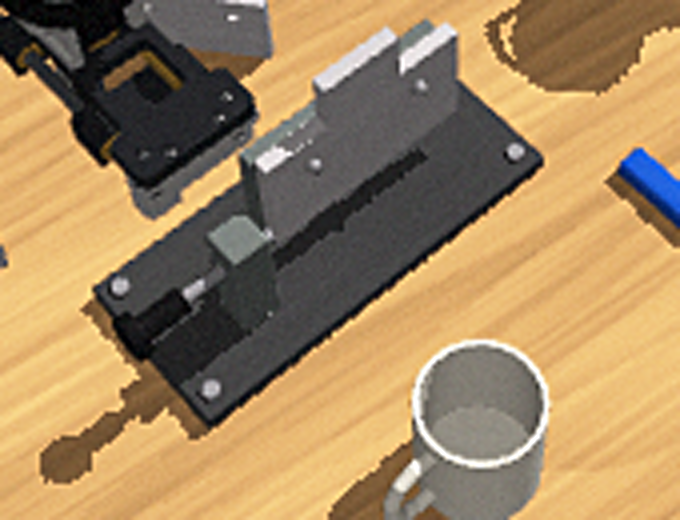

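The plate is seated, smooth face out, upright, with the face at stand x -25.9. The knob is still out (end at y 203.7). I regrip the knob.

Call:
{"fn": "play_rows", "kwargs": {
  "commands": [
    {"x":-0.0115,"y":0.001,"z":0.02,"wx":0,"wy":0,"wz":0,"grip":0.55},
    {"x":0,"y":0,"z":0.045,"wx":0,"wy":0,"wz":0,"grip":0.55},
    {"x":0,"y":0,"z":0.05,"wx":0,"wy":0,"wz":0,"grip":0.55},
    {"x":0,"y":0,"z":0.04,"wx":0,"wy":0,"wz":0,"grip":0.55},
    {"x":0,"y":0,"z":0.017,"wx":0,"wy":0,"wz":0,"grip":0.55},
    {"x":0,"y":0,"z":0,"wx":0,"wy":0,"wz":0,"grip":0.55},
    {"x":0,"y":0,"z":0,"wx":0,"wy":0,"wz":0,"grip":0.55},
    {"x":0,"y":0,"z":0,"wx":0,"wy":0,"wz":0,"grip":0.55}
  ]
}}

```text
clock: 30.0
eef_pos: [597.6, -120.2, 69.5]
eef_rot: [3.141, 0.001, 1.675]
wrist_force: [-0.3, 0.3, -0.3]
finger_gap: 51.6
```

```bash
python3 -c "
from h import *
to(s2w((-34,177.5,67)),96)
"
```

```text
t 30.0 tcp [ 597.6 -120.2   69.5] rpy [1.7998e+02 5.0000e-02 9.6000e+01] F [-0.3  0.3 -0.3] gap 51.6 J [-14.8  32.5  84.4  -0.   63.1 -20.8]
 tool delta now [ 1.3 -0.6  2.4]  in target frame [ 1.3 -0.6  2.5]  rotvec deg [ 0.02  0.05 -0.  ]
```

Call:
{"fn": "play_rows", "kwargs": {
  "commands": [
    {"x":0.001,"y":-0.0005,"z":0.002,"wx":0,"wy":0,"wz":0,"grip":0.3},
    {"x":0,"y":0,"z":0,"wx":0,"wy":0,"wz":0,"grip":0.0},
    {"x":0,"y":0,"z":0,"wx":0,"wy":0,"wz":0,"grip":0.0},
    {"x":0,"y":0,"z":0,"wx":0,"wy":0,"wz":0,"grip":0.0},
    {"x":0,"y":0,"z":0,"wx":0,"wy":0,"wz":0,"grip":0.0},
    {"x":0.004,"y":0,"z":0,"wx":0,"wy":0,"wz":0,"grip":0.0},
    {"x":0.006,"y":0,"z":0,"wx":0,"wy":0,"wz":0,"grip":0.0},
    {"x":0.006,"y":0,"z":0,"wx":0,"wy":0,"wz":0,"grip":0.0},
    {"x":0.005,"y":0,"z":0,"wx":0,"wy":0,"wz":0,"grip":0.0},
    {"x":0.004,"y":0,"z":0,"wx":0,"wy":0,"wz":0,"grip":0.0},
    {"x":0,"y":0,"z":0,"wx":0,"wy":0,"wz":0,"grip":0.0}
  ],
  "squeeze": 45
}}

```text
clock: 31.38
eef_pos: [594.6, -94.1, 66.1]
eef_rot: [3.141, 0.001, 1.676]
wrist_force: [7.7, 0.8, -3.8]
finger_gap: 16.9
```

```bash
python3 -c "
from h import *
to(s2w((-34,152.5,67)),96)
"
```

```text
t 31.375 tcp [594.6 -94.1  66.1] rpy [1.7996e+02 3.0000e-02 9.6010e+01] F [ 7.7  0.8 -3.8] gap 16.9 J [-12.5  31.8  85.9  -0.   62.2 -18.5]
 tool delta now [ 0.  -0.4 -0.9]  in target frame [ 0.  -0.4 -0.9]  rotvec deg [0.04 0.03 0.01]
```

Call:
{"fn": "play_rows", "kwargs": {
  "commands": [
    {"x":0.001,"y":0,"z":0,"wx":0,"wy":0,"wz":0,"grip":0.0},
    {"x":0.001,"y":0,"z":0,"wx":0,"wy":0,"wz":0,"grip":0.0},
    {"x":0,"y":0,"z":0,"wx":0,"wy":0,"wz":0,"grip":0.0}
  ]
}}

```text
clock: 31.75
eef_pos: [594.6, -93.9, 66.2]
eef_rot: [3.14, 0.003, 1.675]
wrist_force: [9.3, -11.4, -6.9]
finger_gap: 16.9
```

Hard stop felt: 11 N with no further travel. I release, rise and move clear.

Call:
{"fn": "play_rows", "kwargs": {
  "commands": [
    {"x":0,"y":0,"z":0,"wx":0,"wy":0,"wz":0,"grip":0.55},
    {"x":0,"y":0,"z":0,"wx":0,"wy":0,"wz":0,"grip":0.55},
    {"x":0,"y":0,"z":0,"wx":0,"wy":0,"wz":0,"grip":0.55},
    {"x":0,"y":0,"z":-0.03,"wx":0,"wy":0,"wz":0,"grip":0.55},
    {"x":0,"y":0,"z":-0.05,"wx":0,"wy":0,"wz":0,"grip":0.55},
    {"x":0,"y":0,"z":-0.06,"wx":0,"wy":0,"wz":0,"grip":0.55},
    {"x":0,"y":0,"z":-0.06,"wx":0,"wy":0,"wz":0,"grip":0.55},
    {"x":-0.03,"y":0,"z":0,"wx":0,"wy":0,"wz":0,"grip":0.55},
    {"x":-0.06,"y":0,"z":0,"wx":0,"wy":0,"wz":0,"grip":0.55},
    {"x":-0.06,"y":-0.01,"z":0,"wx":0,"wy":0,"wz":0,"grip":0.55},
    {"x":-0.06,"y":-0.02,"z":0,"wx":0,"wy":0,"wz":0,"grip":0.55},
    {"x":-0.03,"y":-0.01,"z":0,"wx":0,"wy":0,"wz":0,"grip":0.55},
    {"x":0,"y":0,"z":0,"wx":0,"wy":0,"wz":0,"grip":0.55},
    {"x":0,"y":0,"z":0,"wx":0,"wy":0,"wz":0,"grip":0.55}
  ]
}}

```text
clock: 33.5
eef_pos: [579.6, -333.4, 266.1]
eef_rot: [-3.14, -0.0, 1.676]
wrist_force: [0.6, -0.6, -0.1]
finger_gap: 51.8
```

```bash
python3 -c "
from h import *
to(s2w((-34,152.5,67)),96)
for c in('scene','top'):
    p,d=snap(c,c+'10')
    cv2.imwrite('pics/%s10b.png'%c,cv2.resize(p[:,:,::-1],(800,600),interpolation=cv2.INTER_CUBIC))
    cv2.imwrite('pics/%s10c.png'%c,cv2.resize(p[170:300,150:320,::-1],None,fx=4,fy=4,interpolation=cv2.INTER_CUBIC))
    W=pts(c,d);S=w2s(W)
    m=(d>0)&(S>np.array((-70,134,60))).all(-1)&(S<np.array((0,215,115))).all(-1);print(c,'knob',np.percentile(S[m],[3,50,97],axis=0).round(1).tolist())
    m=(d>0)&(S>np.array((-60,-75,60))).all(-1)&(S<np.array((-22,60,135))).all(-1);print('face x',np.median(S[m][:,0]))
    k=(d>0)&(W[...,2]>12)&(W[...,0]>620)&(W[...,0]<950)&(abs(W[...,1])<500)&(W[...,2]<250)
    n,l,stt,ce=cv2.connectedComponentsWithStats(k.astype(np.uint8))
    for i in range(1,n):
        if stt[i,4]>60: q=W[l==i]; print(c,i,stt[i,4],q.min(0).round(),q.max(0).round())
    q=W[(d>0)&(W[...,2]>40)&(W[...,2]<230)&(W[...,0]>400)&(W[...,1]>180)&(W[...,1]<420)&(W[...,0]<700)]; print('lantern',q.min(0).round(),q.max(0).round())
"
```

```text
t 33.5 tcp [ 579.6 -333.4  266.1] rpy [-1.799e+02 -2.000e-02  9.603e+01] F [ 0.6 -0.6 -0.1] gap 51.8 J [-33.   31.4  59.3  -0.   89.4 -39.1]
 tool delta now [236.4  40.1 199.1]  in target frame [236.5  39.6 199.1]  rotvec deg [-0.1  -0.02  0.03]
scene knob [[-49.1, 136.3, 81.0], [-38.3, 163.5, 92.7], [-24.6, 178.7, 101.3]]
face x -25.796130335743864
scene 1 349 [646. 213.  12.] [800. 266.  21.]
scene 3 376 [ 620. -124.   12.] [644.  80.  23.]
scene 4 1093 [722. -71.  12.] [804.  47.  99.]
scene 5 431 [ 746. -221.   12.] [ 793. -171.   60.]
lantern [472. 327.  40.] [573. 420. 222.]
top knob [[-46.6, 134.9, 86.0], [-32.9, 161.9, 95.4], [-20.5, 176.1, 102.4]]
face x -30.2795846785467
top 1 769 [721. -68.  12.] [802.  47. 101.]
top 2 391 [644. 213.  12.] [800. 266.  23.]
top 3 309 [ 743. -219.   12.] [ 792. -171.   63.]
top 5 304 [ 620. -121.   12.] [643.  73.  24.]
lantern [470. 330.  40.] [570. 420. 224.]
```

View pics/scene10c.png

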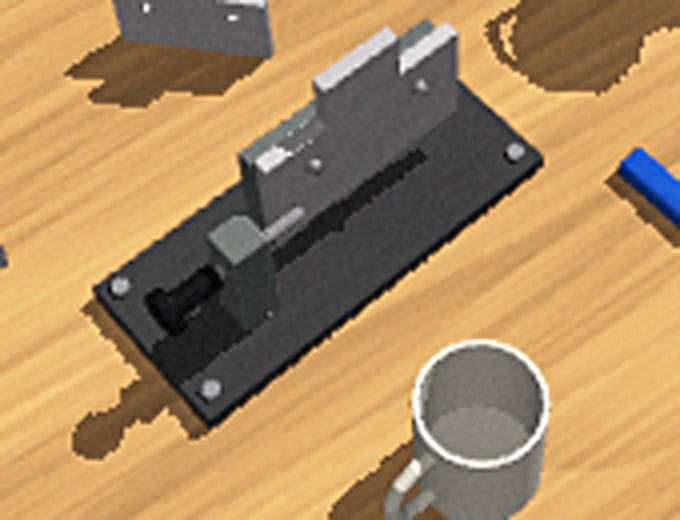

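View pics/top10b.png

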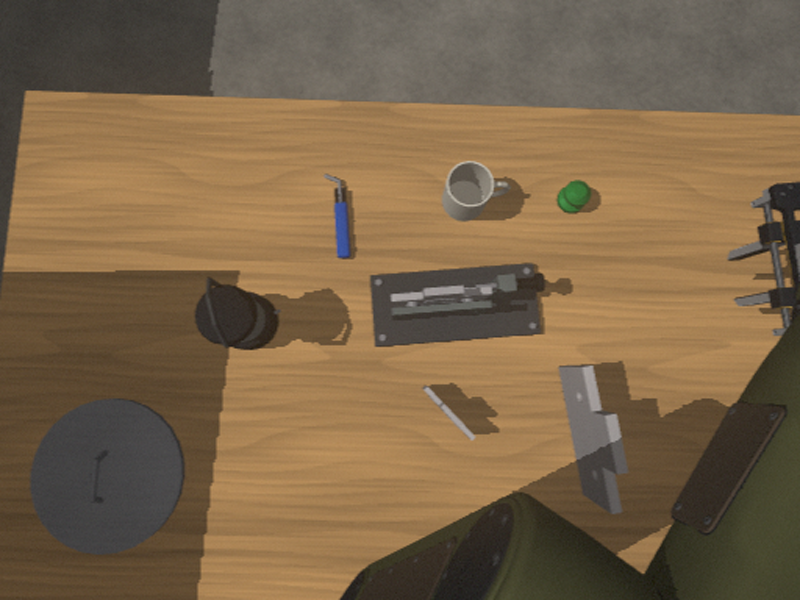

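The bolt overlaps the plate at crop (285,222), the knob end is at stand y 178.7 (fully in), and the smooth face is out. The top view shows the bystanders in place and the gripper clear and empty at (760,250). I hand the job in.

```bash
python3 -c "
from h import *
print(manip.sign_off())"
```

```text
the job is handed in; nothing more can be done
None
```

The plate is back on its pins with the smooth side out and the tab up, and the knob is pushed fully home, so it is locked. I handed the job in at about 33.6 s of the 67 s allowed.

- **Turning the plate:** I pulled the knob out 25 mm and it stayed. The wrist can't do a half turn in one grip, so I stood the plate on the bench, regripped it the other way round and finished the turn before reseating it.
- **Last checks:**
  - The plate's face is at stand x about -25.8 mm in the scene camera (it should be -26), pressed against the collars with 6 N.
  - The bolt can be seen overlapping the plate, and the knob's end is back where it started (178.7 mm). Pushing another 2 mm against the stop gave 11 N and no real travel.
  - The lantern, mug, insulator and hoof pick read within 1–2 mm of their starting positions.
  - The gripper is open and clear of everything.
- **Disagreements:**
  - After the regrip the plate sat about 3 mm off centre in the gripper, which I corrected before putting it on the pins.
  - In the last check the top camera gave the face as -30.3 mm. That camera barely sees the upright face and its points there probably include other parts, so I relied on the scene camera.

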